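Finish the wash-up: scrub the sauce bottle and hang up the tools

ROBOT

A 6-joint arm with a two-finger parallel gripper is mounted at the origin on the work surface. World frame = base frame: x ahead of the robot, y to its left, z up, the work surface at z = 0. Lengths are in m, angles in rad, forces in N, time in s.
With the tool pointing down it reaches from about 0.35 to 0.875 m from the base axis. Payload 4.2 kg.
Tool frame: the origin (TCP) lies on the mounting face of the last link; the fingertips stand 182 mm ahead of it and the grasp point (between the pads) lies 164 mm ahead of it; z points along the fingers, y is the line along which they close (so a half turn about z gives the same grasp; the last joint's range is limited). The gripper opens to 87 mm and grips with 3 to 60 N. Pads are 19 mm wide; open, the fingers measure 117 mm over their backs; the gripper's body (75 mm by 190 mm) begins 51 mm behind the grasp point.
Start: joints at [1.562, 0.385, 0.008, 0, -1.194, -0.259], TCP at [0.165, 0.603, 0.405] pointing down, gripper open.
Joint ranges: [-3.14, 3.14], [-1.21, 2.06], [-1.07, 1.41], [-3.16, 2.05], [-2.99, -0.16], [-3.1, 3.1]. Speed limits (rad/s): [2.79, 2.79, 3.14, 3.14, 3.14, 3.14].

INTERFACE

Orientations are given as a rotation vector (axis times angle).
In Python, from bench import manip, camera gives the robot as it stands.
- The arm moves only by the tool jog_arm, never from a script. Its arguments are lists of equal length, an entry for each row: "travel": the shift along the tool's x, y, z scaled (see below), a list of three; "turn": the turn about the tool's z scaled (see below). In form: {"travel": [[dx, dy, dz], ...], "turn": [turn, ...]}. A call has 1 to 12 rows; each row shifts and turns the commanded pose from where the row before left it, along the tool's axes as they then stand; what a row does not reach is not made up. The controller multiplies each number of a shift by 4 cm and each number of a turn by 0.12 rad. A row lasts 1/10 s, in which the tool goes at most 50 mm and 8.59 degrees, less where a joint would pass 70% of its speed; a pose out of reach is approached as far as the arm can. A call with a number of a shift or a turn outside -1 to 1 is refused whole. A call with a gripper value outside its range is refused whole. "fingers" is the closure, from -1 (fully open) to 1 (shut), so that 0 is half open, set as the call begins (left out, the last holds). The fingers move at their own pace and stop on an object; "squeeze" is the grip in N (left out, the last holds). Time passes only in rows, so rows that do not move let the fingers close. It gives the time, the measured TCP pose, the force, the opening and the grip force at its end, in the units of the state.
- manip.state(): the state, without advancing time (a new reading comes with each control period).
- camera(name): name is "scene" or "top" or "wrist"; returns a dict with "image" (384x512x3 uint8, red, green, blue), "mtx" (3x3 intrinsics, pixels), "k1" (the pictures are not rectified: a ray, as slopes to the right and down, at radius r is drawn at 1 + k1 r^2 times it, then the intrinsics apply), "pose" (4x4, takes a point from camera to world coordinates). Camera axes: x right, y down, z forward; pixel columns grow to the right and rows downward; lengths in m; the calibration is good to about 2 mm. A picture is of the moment at which its call begins. There is no depth.
- manip.job_done(): hands the job in; it is judged then, once.
The state is a dict: "clock": time; "joint_positions": joint angles; "qd": joint speeds; "tau": joint torques, N m; "position": TCP position; "eef_rot": TCP orientation; "ft_force": force on the tool from outside, world axes, zero at the start; "ft_torque": the same for the moment, N m; "width": finger opening in m; "gripper_force": force on a finger pad.
Only numpy, scipy, OpenCV 4.12 (cv2) and the standard library are available. Lean on these libraries where they do the work, as an engineer would, in place of code of your own. Each camera call takes 0.05 s, during which the arm holds its last target. There are 200 camera calls.

TASK

Finish the wash-up at the serving table: take the long bottle brush from its peg and scrub out the empty orange sauce bottle with three full strokes, each down to its floor and back up to its mouth. When everything is put away, the brush must hang by its eye on a peg again, the bottle must stand upright in an empty place of the carrier, and every serving tool from the mat must hang by its eye on the rack, one thing to a peg. Leave the whisk hanging, and do not shove or tip the full sauce bottles or the small bowl.

Things in the scene. Friction and masses are not known exactly. Their poses are not given: they have to be found in the camera images.
- rack: Fixed steel utensil rack, origin on the table under the middle of its top bar (600 mm along the rack's y, 12 x 16 mm, centred 272 mm up, on end posts with feet at y = +-295 mm). A 12 mm rail runs below it, 130 mm up, 10 mm nearer the robot. Five black rubber pegs, 6 mm thick, 120 mm apart, stick out of its -x side: 42 mm out, sinking 8 mm, to a shallow bend, then 30 mm rising 20 degrees to the tip
- peg0 (a point): The bend of peg 0 (on its axis, at y = -240 mm in the rack's frame), 42 mm in front of the bar's face, 264 mm above the table: where a hanging eye comes to rest. The tip lies 28 mm further along the rack's -x and 10 mm higher
- peg1 (a point): The bend of peg 1 (on its axis, at y = -120 mm in the rack's frame), 42 mm in front of the bar's face, 264 mm above the table: where a hanging eye comes to rest. The tip lies 28 mm further along the rack's -x and 10 mm higher
- peg2 (a point): The bend of peg 2 (on its axis, at y = 0 mm in the rack's frame), 42 mm in front of the bar's face, 264 mm above the table: where a hanging eye comes to rest. The tip lies 28 mm further along the rack's -x and 10 mm higher
- peg3 (a point): The bend of peg 3 (on its axis, at y = 120 mm in the rack's frame), 42 mm in front of the bar's face, 264 mm above the table: where a hanging eye comes to rest. The tip lies 28 mm further along the rack's -x and 10 mm higher
- peg4 (a point): The bend of peg 4 (on its axis, at y = 240 mm in the rack's frame), 42 mm in front of the bar's face, 264 mm above the table: where a hanging eye comes to rest. The tip lies 28 mm further along the rack's -x and 10 mm higher
- brush: Long bottle brush, 220 mm, 90 g, hanging upright on a peg at the start. Origin at the foot of the bristles, z up the axis. Stiff white and blue bristle head 36 mm in diameter from z = 0 to 90 mm, steel stem, blue flat handle 14 mm (x) by 28 mm (y) from z = 130 to 192 mm, then the hanging eye
- brush_eye (a point): Centre of the brush's eye, a steel wire loop (5 mm wire) at z = 204 mm: opening 21 mm high and 18 mm wide (along y), topmost wire at z = 219.5 mm. The peg passes through it along the brush's x. Hanging, the eye's centre is 7.5 mm below the peg's bend
- whisk: Steel whisk, 195 mm, hanging on another peg: leave it there. Origin at its foot, z up; its eye is 180 mm above the foot
- turner: Slotted turner: square steel blade 76 x 74 mm, black handle. 220 mm long, about 110 g. Lies flat on the mat at the start with its origin on its underside (z up), in the middle of the stretch of handle to grip. The straight handle, 22 mm wide (y) and 12 mm thick (z), runs from x = -33 to +73 mm; +x points to the hanging eye, -x to the head, which ends at x = -106 mm. Absent in some runs
- spoon: Serving spoon: round steel bowl 68 mm in diameter, 12 mm deep, green handle. 220 mm long, about 110 g. Lies flat on the mat at the start with its origin on its underside (z up), in the middle of the stretch of handle to grip. The straight handle, 22 mm wide (y) and 12 mm thick (z), runs from x = -33 to +73 mm; +x points to the hanging eye, -x to the head, which ends at x = -106 mm. Absent in some runs
- scraper: Scraper: red blade 76 x 52 mm, wooden handle. 220 mm long, about 110 g. Lies flat on the mat at the start with its origin on its underside (z up), in the middle of the stretch of handle to grip. The straight handle, 22 mm wide (y) and 12 mm thick (z), runs from x = -33 to +73 mm; +x points to the hanging eye, -x to the head, which ends at x = -106 mm. Absent in some runs
- skimmer: Skimmer: flat perforated steel disc 76 mm in diameter, yellow handle. 220 mm long, about 110 g. Lies flat on the mat at the start with its origin on its underside (z up), in the middle of the stretch of handle to grip. The straight handle, 22 mm wide (y) and 12 mm thick (z), runs from x = -33 to +73 mm; +x points to the hanging eye, -x to the head, which ends at x = -106 mm. Absent in some runs
- turner_eye (a point): Centre of the turner's hanging eye at x = 92 mm, z = 6 mm in its frame: a loop of 5 mm steel wire with an opening 35 mm long (along x) and 18 mm wide (y); the hole's axis is the tool's z. Hanging, it lies 14.5 mm below the peg's bend
- spoon_eye (a point): Centre of the spoon's hanging eye at x = 92 mm, z = 6 mm in its frame: a loop of 5 mm steel wire with an opening 35 mm long (along x) and 18 mm wide (y); the hole's axis is the tool's z. Hanging, it lies 14.5 mm below the peg's bend
- scraper_eye (a point): Centre of the scraper's hanging eye at x = 92 mm, z = 6 mm in its frame: a loop of 5 mm steel wire with an opening 35 mm long (along x) and 18 mm wide (y); the hole's axis is the tool's z. Hanging, it lies 14.5 mm below the peg's bend
- skimmer_eye (a point): Centre of the skimmer's hanging eye at x = 92 mm, z = 6 mm in its frame: a loop of 5 mm steel wire with an opening 35 mm long (along x) and 18 mm wide (y); the hole's axis is the tool's z. Hanging, it lies 14.5 mm below the peg's bend
- bottle: Orange wide-mouthed sauce bottle, cap off, standing empty on the table to the robot's right: straight round, 60 mm outside, 120 mm tall, wall 4 mm (mouth and inside 52 mm, open at the full 120 mm height), inside floor 6 mm up, 140 g. Loose: it must be found again if it is pushed. Origin under its centre, z up
- carrier: Aluminium bottle carrier on the robot's left, fixed: open box 82 mm (x) by 240 mm (y), 45 mm high, walls 4 mm, divided along y into three places 74 x 75 mm, their centres at y = -79, 0 and +79 mm, floor 4 mm above the table. One or two places hold a full sauce bottle (numbered from -y), the rest are empty. Origin on the table under its centre
- sauce0: Full red sauce bottle with white nozzle cap, 60 mm in diameter, 162 mm tall with its nozzle, 350 g, standing in the carrier at y = -79 mm, or absent. Origin under its centre
- sauce1: Full yellow sauce bottle with white nozzle cap, 60 mm in diameter, 162 mm tall with its nozzle, 350 g, standing in the carrier at y = 0 mm, or absent. Origin under its centre
- sauce2: Full green sauce bottle with white nozzle cap, 60 mm in diameter, 162 mm tall with its nozzle, 350 g, standing in the carrier at y = 79 mm, or absent. Origin under its centre
- bowl: Small white bowl, 90 mm wide, 38 mm tall, standing under the rack, a bystander. Origin under its centre
Mind the look-alikes: they are no part of the job. What is shaped like the skimmer but turquoise is not meant.

How it is judged:
By the outcome, as a careful person would: the job done as asked, in the order asked, and still so for the second after the job is handed in, with the robot touching nothing.
Of turner, spoon, scraper, skimmer only 2 to 3 are there at a start; the rules pass over those that are not, and their reading is None.
Of sauce0, sauce1, sauce2 only 1 to 2 are there at a start; the rules pass over those that are not, and their reading is None.
At some moment in a run one of turner, spoon, scraper, skimmer, bottle may be knocked a few centimetres aside while the robot is not near it.
It also fails if it takes over 210 s, if anything falls off the work surface, if the arm or the gripper's body presses on something with over 40 N, if the wrist force passes 120 N, or if a joint passes its speed limit or range.

## Working session

There is one attempt and no reset: what is moved stays moved. The work goes in short steps, Python scripts to look and compute and a tool call to move; the robot and the scene stay as the last step left them, time stands still between calls to the robot, and variables do not carry over. Pictures are saved under pics/ and viewed, at most 14 in all, crops included, and the job is handed in when it is done.

Besides the shell and the picture viewer there is one more tool, called after "Call:" by a JSON object that holds its "method" and its "body", one argument or row to a line. jog_arm: Moves the arm, as the interface text tells. Shifts and turns lie within -1 to 1; 1 stands for 4 cm of shift or 0.12 rad of turn. Its arguments: {"type":"object","properties":{"travel":{"type":"array","items":{"type":"array","items":{"type":"number","minimum":-1,"maximum":1}}},"turn":{"type":"array","items":{"type":"number","minimum":-1,"maximum":1}},"fingers":{"type":"number"},"squeeze":{"type":"number"}},"required":["travel","turn"]}

```bash
ls; mkdir -p pics; python3 - <<'E'
from bench import manip,camera
import cv2,numpy as np
s=manip.state();print({k:np.round(v,3) for k,v in s.items()})
for n in("scene","top"):
    c=camera(n);cv2.imwrite(f"pics/{n}0.png",c["image"][:,:,::-1]);np.savez(f"{n}0.npz",**c)
    print(n,np.round(c["mtx"],1),c["k1"],np.round(c["pose"],3))
E
```

```text
pics
{'clock': np.float64(0.0), 'joint_positions': array([ 1.562e+00,  3.860e-01,  7.000e-03, -1.000e-03, -1.194e+00,
       -2.590e-01]), 'qd': array([ 0.001, -0.003, -0.001,  0.001,  0.   ,  0.001]), 'tau': array([ 1.0000e-03, -3.9067e+01,  1.8741e+01,  4.2200e+00,  1.1000e-02,
       -0.0000e+00]), 'position': array([0.165, 0.603, 0.404]), 'eef_rot': array([ 3.111, -0.419, -0.   ]), 'ft_force': array([ 0.036, -0.35 , -0.465]), 'ft_torque': array([-0.009,  0.005,  0.004]), 'gripper_force': np.float64(0.0), 'width': np.float64(0.087)}
scene [[393.9   0.  255.3]
 [  0.  393.9 195. ]
 [  0.    0.    1. ]] 0.009378492571452556 [[ 0.853  0.305 -0.424  0.958]
 [ 0.522 -0.46   0.719 -0.88 ]
 [ 0.024 -0.834 -0.551  0.868]
 [ 0.     0.     0.     1.   ]]
top [[426.    0.  266.7]
 [  0.  426.  201.4]
 [  0.    0.    1. ]] -0.15097806444029013 [[ 0.02  -0.993  0.116  0.298]
 [-1.    -0.021 -0.011  0.012]
 [ 0.013 -0.116 -0.993  1.414]
 [ 0.     0.     0.     1.   ]]
```

View pics/scene0.png

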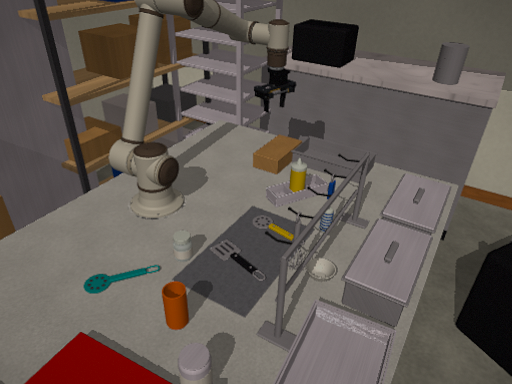

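View pics/top0.png

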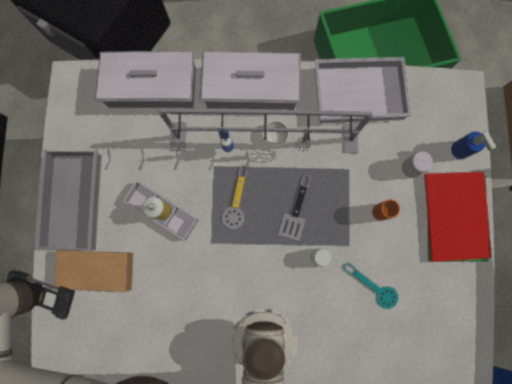

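Scene view: skimmer (yellow) and turner (black) lie on the mat. The orange bottle is at about (176,305), the carrier with the yellow sauce at (298,180), the brush on a peg at (330,190) and the bowl at (322,268). Top view: brush (226,140), bottle (387,210), carrier (160,210), with the turquoise look-alike at (372,287). I'll build the helpers and zoom in next.

```bash
cat > h.py <<'E'
from bench import manip,camera
import cv2,numpy as np
from scipy.spatial.transform import Rotation as R
def ray(c,uv):
    K=c["mtx"];d=np.array([(uv[0]-K[0,2])/K[0,0],(uv[1]-K[1,2])/K[1,1]]);s=d.copy()
    for _ in range(20): s=d/(1+c["k1"]*(s@s))
    P=c["pose"];v=P[:3,:3]@np.array([s[0],s[1],1]);return P[:3,3],v/np.linalg.norm(v)
def plane(c,uv,z):
    o,v=ray(c,uv);return o+v*(z-o[2])/v[2]
def tri(c1,u1,c2,u2):
    o1,a=ray(c1,u1);o2,b=ray(c2,u2)
    t=np.linalg.lstsq(np.c_[a,-b],o2-o1,rcond=None)[0]
    p,q=o1+a*t[0],o2+b*t[1];return (p+q)/2,np.linalg.norm(p-q)
def proj(c,p):
    P=c["pose"];q=P[:3,:3].T@(np.array(p)-P[:3,3]);s=q[:2]/q[2];s=s*(1+c["k1"]*(s@s));return s*[c["mtx"][0,0],c["mtx"][1,1]]+c["mtx"][:2,2]
def load(n): return dict(np.load(n,allow_pickle=True))
def hsv(c): return cv2.cvtColor(c["image"],cv2.COLOR_RGB2HSV)
def blobs(c,lo,hi,amin=20):
    m=cv2.inRange(hsv(c),np.array(lo),np.array(hi));n,l,st,ce=cv2.connectedComponentsWithStats(m)
    return [(st[i],ce[i],l==i) for i in range(1,n) if st[i,4]>=amin]
def go(p=None,yaw=None):
    """delta to grasp point p / yaw of the tool x axis, in tool units"""
    s=manip.state();r=R.from_rotvec(s["eef_rot"]);M=r.as_matrix();g=np.array(s["position"])+M[:,2]*.164
    y=np.arctan2(M[1,0],M[0,0]);print("grasp",np.round(g,4),"yaw",round(y,4),"z-axis",np.round(M[:,2],3),"t",round(float(s["clock"]),2),"w",round(float(s["width"]),4),"F",np.round(s["ft_force"],1),"gf",round(float(s["gripper_force"]),1))
    if yaw is not None: 
        d=(yaw-y+np.pi)%(2*np.pi)-np.pi;print("turn units",round(-d/.12,2),"j6",round(float(s["joint_positions"][5]),2))
        M=R.from_rotvec([0,0,d]).as_matrix()@M
    if p is not None: print("travel units (after turn)",np.round(M.T@(np.array(p)-g)/.04,2))
E
python3 - <<'E'
from h import *
t=load("top0.npz");s=load("scene0.npz")
a=cv2.resize(t["image"][90:250,100:420],None,fx=2.4,fy=2.4,interpolation=2)[:380]
b=cv2.resize(s["image"][130:300,200:400],None,fx=3.5,fy=3.5,interpolation=2)
cv2.imwrite("pics/topz.png",a[:,:,::-1]);cv2.imwrite("pics/scz.png",b[:,:,::-1])
go()
E
```

```text
grasp [0.1652 0.6022 0.2398] yaw -0.2679 z-axis [-0.    -0.002 -1.   ] t 0.1 w 0.0872 F [-0.5  0.1  0.8] gf 0.0
```

View pics/topz.png

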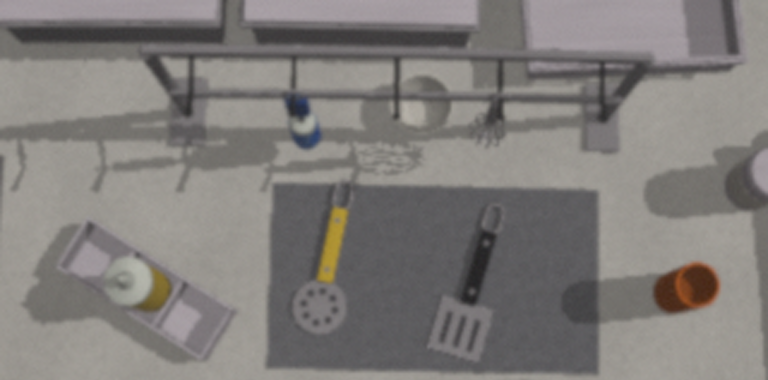

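View pics/scz.png

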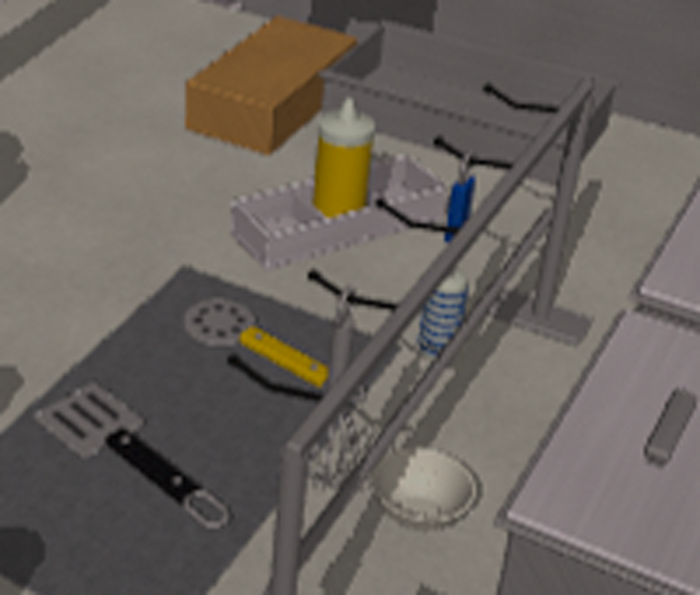

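Zoom: the brush hangs on peg 3, the whisk on peg 1, and pegs 0, 2 and 4 are free. The carrier's middle place is taken and its outer two are empty. Next I'll triangulate pegs, tools, bottle and carrier.

```bash
python3 - <<'E'
from h import *
t=load("top0.npz");s=load("scene0.npz")
T=lambda u,v:(100+(u+.5)/2.4-.5,90+(v+.5)/2.4-.5)
S=lambda u,v:(200+(u+.5)/3.5-.5,130+(v+.5)/3.5-.5)
for n,a,b in(("tip4",(188,114),(488,88)),("tip2",(397,117),(380,203)),("tip0",(603,120),(233,360)),("barL",(144,50),(590,82)),("barR",(650,58),(290,448)),
  ("sk eye",(342,193),(0,0)),("tu eye",(492,216),(208,508)),("nozzle",(120,283),(348,105)),("bowl",(420,102),(425,480))):
    p,e=tri(t,T(*a),s,S(*b));print(n,np.round(p,4),round(e,4))
for n,a,z in(("car00",(90,222),.045),("car1",(234,312),.045),("car2",(204,358),.045),("car3",(58,267),.045)):print(n,np.round(plane(t,T(*a),z),4))
for n,lo,hi in(("orange",(5,200,60),(12,255,255)),("yellow",(22,200,90),(30,255,255)),("blue",(105,120,60),(125,255,255))):
  for nm,c in(("top",t),("scene",s)):
    for st,ce,m in blobs(c,lo,hi):print(n,nm,st,np.round(ce,1),np.round(plane(c,ce,.06 if n=="orange" else .006),3))
E
```

```text
tip4 [0.6047 0.2485 0.2745] 0.0003
tip2 [0.6058 0.008  0.2748] 0.0012
tip0 [ 0.608  -0.2304  0.2747] 0.0008
barL [0.6816 0.3046 0.2784] 0.0036
barR [ 0.6837 -0.2876  0.2761] 0.0026
sk eye [ 0.3974 -0.0206  0.438 ] 0.2337
tu eye [ 0.5369 -0.1291  0.0117] 0.0021
nozzle [0.4201 0.3492 0.1556] 0.0025
bowl [ 0.6901 -0.0249  0.0406] 0.0013
car00 [0.5126 0.4245 0.045 ]
car1 [0.3939 0.2205 0.045 ]
car2 [0.3312 0.2588 0.045 ]
car3 [0.4497 0.4659 0.045 ]
orange scene [162 282  26  47 803] [175.1 304.3] [ 0.431 -0.382  0.06 ]
yellow scene [290 170  16  22 270] [296.9 180.6] [0.383 0.435 0.006]
yellow scene [269 224  25  16 142] [280.7 231.3] [0.488 0.097 0.006]
blue top [466 132  19  20 200] [473.5 142.3] [ 0.69  -0.735  0.006]
blue top [495 369  15  13  57] [502.8 374.6] [-0.127 -0.838  0.006]
blue scene [328 181   8  14  73] [330.9 187.8] [0.526 0.462 0.006]
```

Peg tips fit to about 1 mm. Rack yaw is about 0.007 rad, and peg 3's bend (the brush) is at about (0.633, 0.128). Moving there, high up.

Call:
{"method": "jog_arm", "body": {
  "travel": [
    [0, 0, -1],
    [0, 0, -1],
    [0, 0, -1],
    [0.8, 0.8, 0],
    [0.8, 0.8, 0],
    [0.8, 0.8, 0],
    [0.8, 0.8, 0],
    [0.8, 0.8, 0],
    [0.8, 0.8, 0],
    [0.8, 0.8, 0],
    [0.8, 0.8, 0],
    [0.8, 0.8, 0]
  ],
  "turn": [-0.77, -0.77, -0.76, 0, 0, 0, 0, 0, 0, 0, 0, 0],
  "fingers": -1
}}

```text
clock: 1.3
position: [0.4566, 0.3155, 0.5244]
eef_rot: [3.141, 0.013, -0.001]
ft_force: [-0.4, 1.5, 0.1]
width: 0.0869
gripper_force: 0.0
```

```bash
python3 -c "
from h import *
go([.58,.128,.34],.007)"
```

```text
grasp [0.4565 0.3155 0.3604] yaw 0.0084 z-axis [-0.001 -0.    -1.   ] t 1.3 w 0.0869 F [-0.4  1.5  0.1] gf 0.0
turn units 0.01 j6 0.68
travel units (after turn) [3.05 4.71 0.51]
```

Call:
{"method": "jog_arm", "body": {
  "travel": [
    [0.6, 0.95, 0],
    [0.6, 0.95, 0],
    [0.6, 0.95, 0],
    [0.6, 0.95, 0],
    [0.6, 0.9, 0],
    [0, 0, 0],
    [0, 0, 0]
  ],
  "turn": [0, 0, 0, 0, 0, 0, 0]
}}

```text
clock: 2.0
position: [0.5777, 0.1292, 0.5238]
eef_rot: [3.141, 0.009, -0.003]
ft_force: [-0.3, 0.3, 0.1]
width: 0.087
gripper_force: 0.0
```

```bash
python3 - <<'E'
from h import *
go([.633,.128,.36],.007)
c=camera("wrist");np.savez("w1.npz",**c);cv2.imwrite("pics/w1.png",c["image"][:,:,::-1])
print(np.round(c["pose"],3),c["mtx"][0,0],proj(c,[.6335,.128,.264]),proj(c,[.633,.128,.22]),proj(c,[.6055,.128,.274]))
E
```

```text
grasp [0.5774 0.1291 0.3598] yaw 0.006 z-axis [-0.002 -0.    -1.   ] t 2.0 w 0.087 F [-0.3  0.3  0.1] gf 0.0
turn units -0.01 j6 1.08
travel units (after turn) [ 1.39  0.04 -0.01]
[[ 0.005 -0.952 -0.305  0.661]
 [-1.    -0.005 -0.002  0.128]
 [ 0.001  0.305 -0.952  0.503]
 [ 0.     0.     0.     1.   ]] 302.0433508478422 [261.3987704  131.10706897] [261.51669939 126.08206019] [261.22230612 169.11322614]
```

View pics/w1.png

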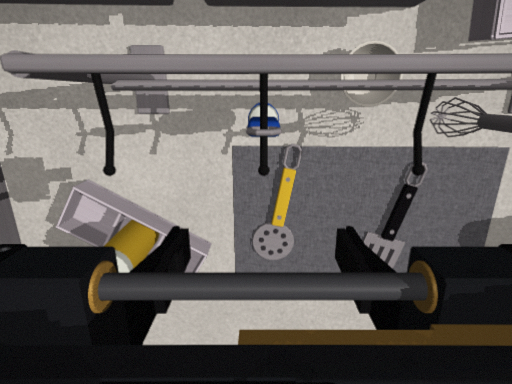

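Wrist view: the brush eye is at (264,130) and the peg 3 tip at (264,170), about 2 mm right of the prediction. Lowering over it.

Call:
{"method": "jog_arm", "body": {
  "travel": [
    [0.7, 0.03, 0],
    [0.7, 0.03, 0],
    [0, 0, 0.8],
    [0, 0, 0.8],
    [0, 0, 0.8],
    [0, 0, 0.5],
    [0, 0, 0.2],
    [0, 0, 0],
    [0, 0, 0]
  ],
  "turn": [0, 0, 0, 0, 0, 0, 0, 0, 0]
}}

```text
clock: 2.95
position: [0.6333, 0.1289, 0.4023]
eef_rot: [-3.141, -0.015, -0.004]
ft_force: [-0.7, -0.2, -0.2]
width: 0.0872
gripper_force: 0.0
```

Call:
{"method": "jog_arm", "body": {
  "travel": [
    [0, 0, 0],
    [0, 0, 0],
    [0, 0, 0],
    [0, 0, 0],
    [0, 0, 0],
    [0, 0, 0],
    [0, 0, 0],
    [0, 0, 0]
  ],
  "turn": [0, 0, 0, 0, 0, 0, 0, 0],
  "fingers": 1,
  "squeeze": 25
}}

```text
clock: 3.75
position: [0.6333, 0.1281, 0.4007]
eef_rot: [3.142, 0.013, -0.0]
ft_force: [-0.3, 0.1, -0.5]
width: 0.0312
gripper_force: 0.0
```

```bash
python3 -c "
from h import *
go([.6335,.126,.235],.007)"
```

```text
grasp [0.6333 0.1281 0.2367] yaw 0.0082 z-axis [-0. -0. -1.] t 3.75 w 0.0312 F [-0.3  0.1 -0.5] gf 0.0
turn units 0.01 j6 1.13
travel units (after turn) [0.01 0.05 0.04]
```

Call:
{"method": "jog_arm", "body": {
  "travel": [
    [0, 0, 0],
    [0, 0, 0],
    [0, 0, 0],
    [0, 0, -0.1],
    [0, 0, -0.1],
    [-0.1, 0, -0.03],
    [-0.2, 0, -0.08],
    [-0.2, 0, -0.08],
    [-0.2, 0, -0.07],
    [-0.3, 0, 0],
    [-0.5, 0, 0],
    [-0.5, 0, 0]
  ],
  "turn": [0, 0, 0, 0, 0, 0, 0, 0, 0, 0, 0, 0]
}}

```text
clock: 4.95
position: [0.552, 0.1273, 0.4193]
eef_rot: [-3.141, -0.013, -0.0]
ft_force: [0.1, 0.5, 0.1]
width: 0.0276
gripper_force: 25.0
```

```bash
python3 - <<'E'
from h import *
go([.48,.126,.34],.007)
for n in("top","scene"):
    c=camera(n);np.savez(n+"1.npz",**c)
c=load("scene1.npz");t=load("top1.npz")
# bottle rim via orange, both views
for nm,k in(("t",t),("s",c)):
    for st,ce,m in blobs(k,(3,150,40),(16,255,255),60):print(nm,st,np.round(ce,1))
a=cv2.resize(c["image"][120:340,130:390],None,fx=2.7,fy=2.7);b=cv2.resize(t["image"][100:260,360:430],None,fx=3.7,fy=3.7)[:592]
cv2.imwrite("pics/s1.png",a[:,:,::-1]);cv2.imwrite("pics/t1.png",b[:,:,::-1])
E
```

```text
grasp [0.552  0.1274 0.2553] yaw 0.0081 z-axis [ 0.  0. -1.] t 4.95 w 0.0276 F [0.1 0.5 0.1] gf 25.0
turn units 0.01 j6 1.07
travel units (after turn) [-1.8   0.02 -2.12]
t [374 200  25  19 345] [386.3 209.5]
s [  79   11   89   68 3766] [126.4  45.5]
s [  78  117   46   46 1145] [ 98.5 138.4]
s [253 135  48  39 933] [274.2 153.8]
s [ 65 139   9  22  83] [ 69.1 149.4]
s [461 186  51  24 559] [487.  196.8]
s [  0 196  15  43 310] [  4.5 221. ]
s [ 162  281   27   49 1029] [175.1 304.7]
```

View pics/s1.png

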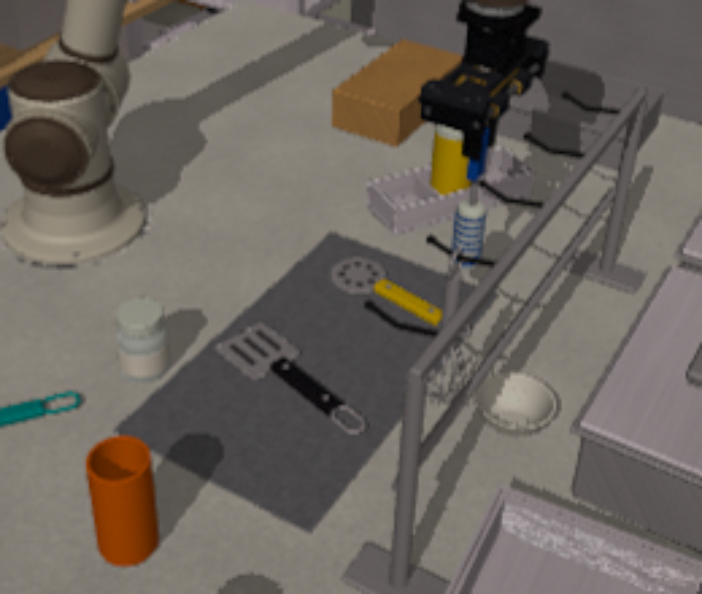

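The brush is off the peg and upright in the grip. The bottle rim is at about (120,460) in this crop. Next I'll triangulate the rim centre.

```bash
python3 - <<'E'
from h import *
t=load("top1.npz");c=load("scene1.npz")
T=(100+698.5/2.4-.5,90+285.5/2.4-.5);S=(130+120.5/2.7-.5,120+460.5/2.7-.5)
p,e=tri(t,T,c,S);print("rim",p,e,plane(t,T,.12),plane(c,S,.12))
for k,lo in((t,1),(c,0)):
    b=[b for b in blobs(k,(3,150,40),(16,255,255),60) if abs(b[1][0]-(386 if lo else 175))<15 and b[1][1]>200][0]
    pts=np.argwhere(b[2])[:,::-1].astype(np.float32)
    (x,y),(w,h),a=cv2.minAreaRect(pts);print((x,y),w,h,a, np.round(proj(k,[p[0],p[1],.06]),1))
go([p[0],p[1],.36],.007)
E
```

```text
rim [ 0.43638028 -0.38599725  0.11957166] 0.002461207842334201 [ 0.43540758 -0.38668766  0.12      ] [ 0.43771766 -0.38559364  0.12      ]
(385.90008544921875, 210.3000030517578) 16.54690170288086 24.59674835205078 63.43495178222656 [384.8 210. ]
(174.8069305419922, 305.0693359375) 48.060298919677734 23.681886672973633 84.2894058227539 [175.7 306.2]
grasp [0.5509 0.1273 0.2561] yaw 0.0092 z-axis [-0.  0. -1.] t 5.05 w 0.0278 F [ 0.4 -0.2 -0.3] gf 25.0
turn units 0.02 j6 1.07
travel units (after turn) [-2.95 12.81 -2.6 ]
```

Call:
{"method": "jog_arm", "body": {
  "travel": [
    [-0.5, 0.5, -0.6],
    [-0.5, 0.8, -0.6],
    [-0.5, 0.9, -0.6],
    [-0.5, 0.9, -0.3],
    [-0.5, 1, 0],
    [-0.45, 1, 0],
    [0, 1, 0],
    [0, 1, 0],
    [0, 1, 0],
    [0, 1, 0],
    [0, 1, 0],
    [0, 1, 0]
  ],
  "turn": [0, 0, 0, 0, 0, 0, 0, 0, 0, 0, 0, 0]
}}

```text
clock: 6.25
position: [0.4387, -0.3193, 0.5036]
eef_rot: [3.141, 0.013, 0.002]
ft_force: [1.0, 0.7, -0.5]
width: 0.0275
gripper_force: 25.0
```

Call:
{"method": "jog_arm", "body": {
  "travel": [
    [0, 0.9, 0],
    [0, 0.6, 0],
    [0, 0.2, 0],
    [0, 0, 0],
    [0, 0, 0],
    [0, 0, 0]
  ],
  "turn": [0, 0, 0, 0, 0, 0]
}}

```text
clock: 6.85
position: [0.4395, -0.3844, 0.5036]
eef_rot: [3.141, 0.015, 0.001]
ft_force: [0.0, -0.6, -1.3]
width: 0.0278
gripper_force: 25.0
```

```bash
python3 - <<'E'
from h import *
go([.436,-.386,.36],.007)
c=camera("wrist");np.savez("w2.npz",**c)
t=camera("scene");np.savez("scene2.npz",**t)
a=np.hstack([cv2.resize(c["image"],(400,300)),cv2.resize(t["image"][180:345,80:300],(400,300))])
cv2.imwrite("pics/w2.png",a[:,:,::-1])
s=manip.state();g=s["position"]-np.array([0,0,.164])
for z in(.176,.12):print(proj(c,[g[0],g[1],z]),proj(t,[g[0],g[1],z]))
E
```

```text
grasp [ 0.4396 -0.3844  0.3396] yaw 0.0096 z-axis [ 0.001 -0.    -1.   ] t 6.85 w 0.0278 F [ 0.  -0.6 -1.3] gf 25.0
turn units 0.02 j6 2.02
travel units (after turn) [-0.09  0.04 -0.51]
[260.3577681  178.08842941] [172.96813181 273.86910716]
[260.63245697 166.13268584] [174.99616297 290.06004586]
```

View pics/w2.png

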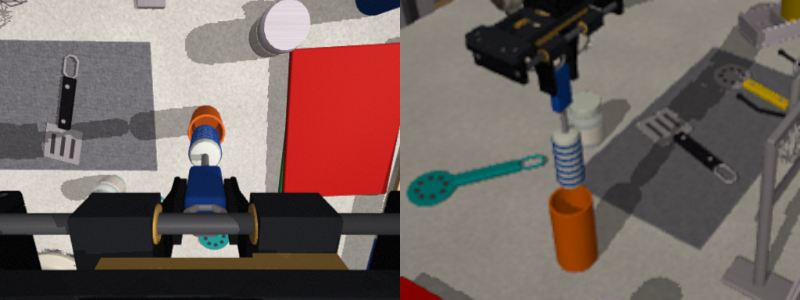

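Wrist view (left half): bottle rim at columns 188-225 with its top at row 105, brush head above it. The scene view (right half) shows the brush directly over the mouth. Checking the rim numbers.

```bash
python3 - <<'E'
from h import *
c=load("w2.npz")
m=cv2.inRange(hsv(c),np.array((3,150,40)),np.array((16,255,255)));m[230:]=0
n,l,st,ce=cv2.connectedComponentsWithStats(m);i=1+np.argmax([s[4] if s[1]>110 else 0 for s in st[1:]]);print(st[i])
x,y,w,h=st[i][:4]
print("far rim",plane(c,(x+w/2,y),.12),"left",plane(c,(x,y+10),.12))
ys,xs=np.where(l==i)
for r in range(y,y+40,6): k=xs[ys==r];print(r,k.min(),k.max(),np.round(plane(c,(k.min(),r),.12),4)[:2],np.round(plane(c,(k.max(),r),.12),4)[:2])
E
```

```text
[ 240  135   48   49 1111]
far rim [ 0.47744345 -0.38818439  0.12      ] left [ 0.46529035 -0.35946724  0.12      ]
135 261 266 [ 0.4774 -0.3846] [ 0.4775 -0.3906]
141 250 277 [ 0.4702 -0.3715] [ 0.4705 -0.4038]
147 247 280 [ 0.463  -0.3679] [ 0.4633 -0.4076]
153 245 282 [ 0.4556 -0.3654] [ 0.456  -0.4102]
159 243 285 [ 0.4482 -0.3629] [ 0.4487 -0.4141]
165 241 287 [ 0.4408 -0.3604] [ 0.4412 -0.4168]
171 241 287 [ 0.4332 -0.3603] [ 0.4337 -0.417 ]
```

Brush and bottle are aligned to about 2 mm. Lowering into the bottle.

Call:
{"method": "jog_arm", "body": {
  "travel": [
    [0, 0.03, 0.5],
    [0, 0, 0.5],
    [0, 0, 0.5],
    [0, 0, 0.5],
    [0, 0, 0.5],
    [0, 0, 0.5],
    [0, 0, 0.4],
    [0, 0, 0.2],
    [0, 0, 0],
    [0, 0, 0.05],
    [0, 0, 0],
    [0, 0, 0]
  ],
  "turn": [0, 0, 0, 0, 0, 0, 0, 0, 0, 0, 0, 0]
}}

```text
clock: 8.15
position: [0.4396, -0.3867, 0.358]
eef_rot: [3.141, 0.013, 0.002]
ft_force: [-0.2, 1.2, -0.9]
width: 0.0278
gripper_force: 25.0
```

```bash
python3 - <<'E'
from h import *
go([.439,-.386,.19])
t=camera("scene");b=[b for b in blobs(t,(3,150,40),(16,255,255),60) if abs(b[1][0]-175)<20 and b[1][1]>200];print([x[0] for x in b])
E
```

```text
grasp [ 0.4399 -0.3868  0.194 ] yaw 0.0084 z-axis [ 0.001 -0.001 -1.   ] t 8.15 w 0.0278 F [-0.2  1.2 -0.9] gf 25.0
travel units (after turn) [-0.02 -0.02  0.1 ]
[array([162, 282,  27,  48, 900], dtype=int32)]
```

Call:
{"method": "jog_arm", "body": {
  "travel": [
    [0, 0, 0.05],
    [0, 0, 0],
    [0, 0, 0.05],
    [0, 0, 0],
    [0, 0, 0]
  ],
  "turn": [0, 0, 0, 0, 0]
}}

```text
clock: 8.7
position: [0.4396, -0.3868, 0.3542]
eef_rot: [3.141, 0.013, 0.001]
ft_force: [-0.8, 1.4, 5.8]
width: 0.0276
gripper_force: 25.0
```

Floor contact at a grasp height of 0.190, as predicted. Now up and two more strokes.

Call:
{"method": "jog_arm", "body": {
  "travel": [
    [0, 0, -0.6],
    [0, 0, -0.6],
    [0, 0, -0.6],
    [0, 0, -0.6],
    [0, 0, -0.55],
    [0, 0, 0],
    [0, 0, 0]
  ],
  "turn": [0, 0, 0, 0, 0, 0, 0]
}}

```text
clock: 9.4
position: [0.4394, -0.3865, 0.4703]
eef_rot: [-3.14, -0.012, 0.0]
ft_force: [-0.7, 1.3, -1.9]
width: 0.0277
gripper_force: 25.0
```

Call:
{"method": "jog_arm", "body": {
  "travel": [
    [0, 0, 0.5],
    [0, 0, 0.6],
    [0, 0, 0.6],
    [0, 0, 0.6],
    [0, 0, 0.4],
    [0, 0, 0.15],
    [0, 0, 0.1],
    [0, 0, 0],
    [0, 0, 0],
    [0, 0, 0]
  ],
  "turn": [0, 0, 0, 0, 0, 0, 0, 0, 0, 0]
}}

```text
clock: 10.4
position: [0.4391, -0.3865, 0.3543]
eef_rot: [-3.141, -0.014, 0.002]
ft_force: [-1.4, 2.1, 6.4]
width: 0.0279
gripper_force: 25.0
```

Call:
{"method": "jog_arm", "body": {
  "travel": [
    [0, 0, -0.6],
    [0, 0, -0.6],
    [0, 0, -0.6],
    [0, 0, -0.6],
    [0, 0, -0.55],
    [0, 0, 0],
    [0, 0, 0]
  ],
  "turn": [0, 0, 0, 0, 0, 0, 0]
}}

```text
clock: 11.1
position: [0.4393, -0.3865, 0.4703]
eef_rot: [-3.14, -0.012, 0.001]
ft_force: [-0.4, -0.3, -1.7]
width: 0.0274
gripper_force: 24.9
```

Call:
{"method": "jog_arm", "body": {
  "travel": [
    [0, 0, 0.5],
    [0, 0, 0.6],
    [0, 0, 0.6],
    [0, 0, 0.6],
    [0, 0, 0.4],
    [0, 0, 0.15],
    [0, 0, 0.1],
    [0, 0, 0],
    [0, 0, 0],
    [0, 0, 0]
  ],
  "turn": [0, 0, 0, 0, 0, 0, 0, 0, 0, 0]
}}

```text
clock: 12.1
position: [0.4392, -0.3865, 0.3542]
eef_rot: [3.141, 0.014, -0.001]
ft_force: [-1.1, 2.6, 5.7]
width: 0.0278
gripper_force: 25.0
```

Call:
{"method": "jog_arm", "body": {
  "travel": [
    [0, 0, -0.6],
    [0, 0, -0.6],
    [0, 0, -0.6],
    [0, 0, -0.6],
    [0, 0, -0.6],
    [0, 0, -0.6],
    [0, 0, -0.2],
    [0, 0, 0],
    [0, 0, 0]
  ],
  "turn": [0, 0, 0, 0, 0, 0, 0, 0, 0]
}}

```text
clock: 13.0
position: [0.4394, -0.3865, 0.5034]
eef_rot: [-3.14, -0.013, 0.003]
ft_force: [-0.0, 0.0, -1.3]
width: 0.0275
gripper_force: 24.9
```

```bash
python3 - <<'E'
from h import *
go([.57,.126,.25],.007)
t=camera("scene");np.savez("scene3.npz",**t);b=[b for b in blobs(t,(3,150,40),(16,255,255),60) if b[1][0]>120 and b[1][0]<240 and b[1][1]>200];print([x[0] for x in b])
E
```

```text
grasp [ 0.4391 -0.3862  0.3394] yaw 0.008 z-axis [-0.002  0.002 -1.   ] t 13.0 w 0.0275 F [-0.   0.  -1.3] gf 24.9
turn units 0.01 j6 2.02
travel units (after turn) [  3.37 -12.78   2.25]
[array([ 162,  282,   27,   48, 1014], dtype=int32)]
```

Three strokes done and the bottle hasn't moved. Going back to peg 3.

Call:
{"method": "jog_arm", "body": {
  "travel": [
    [0, -0.6, 0],
    [0, -1, 0],
    [0, -1, 0],
    [0, -1, 0],
    [0, -1, 0],
    [0, -1, 0],
    [0.3, -1, 0.2],
    [0.3, -1, 0.3],
    [0.3, -1, 0.3],
    [0.3, -1, 0.3],
    [0.3, -1, 0.3],
    [0.3, -1, 0.3]
  ],
  "turn": [0, 0, 0, 0, 0, 0, 0, 0, 0, 0, 0, 0]
}}

```text
clock: 14.25
position: [0.5075, 0.0796, 0.4354]
eef_rot: [3.141, 0.013, -0.004]
ft_force: [-0.1, -0.4, -0.4]
width: 0.028
gripper_force: 24.9
```

Call:
{"method": "jog_arm", "body": {
  "travel": [
    [0.3, -0.8, 0.2],
    [0.3, -0.3, 0.2],
    [0.2, 0, 0],
    [0, 0, 0],
    [0, 0, 0]
  ],
  "turn": [0, 0, 0, 0, 0]
}}

```text
clock: 14.75
position: [0.5391, 0.1213, 0.421]
eef_rot: [3.141, 0.011, -0.001]
ft_force: [-0.3, 0.0, -1.0]
width: 0.0278
gripper_force: 24.9
```

```bash
python3 - <<'E'
from h import *
go([.552,.1274,.2553],.008)
c=camera("wrist");np.savez("w3.npz",**c);cv2.imwrite("pics/w3.png",c["image"][:,:,::-1])
t=camera("top");np.savez("top3.npz",**t)
E
```

```text
grasp [0.539  0.1212 0.257 ] yaw 0.0071 z-axis [-0.001 -0.    -1.   ] t 14.75 w 0.0278 F [-0.3  0.  -1. ] gf 24.9
turn units -0.01 j6 1.06
travel units (after turn) [ 0.33 -0.15  0.04]
```

View pics/w3.png

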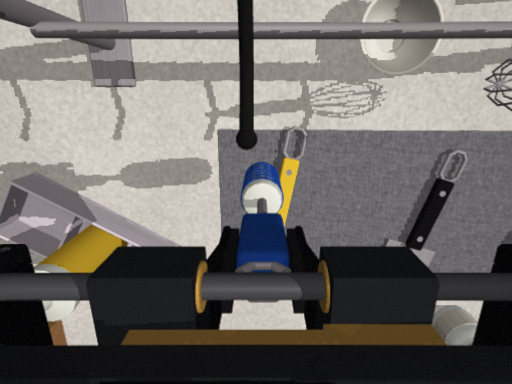

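The peg 3 tip is at (247,140) and the brush at column 263. That fits the 6 mm sideways shift still to make, so I'm reversing the removal path.

Call:
{"method": "jog_arm", "body": {
  "travel": [
    [0.2, -0.17, 0],
    [0.1, 0, 0.02],
    [0, 0, 0],
    [0.4, 0, 0],
    [0.4, 0, 0],
    [0.4, 0, 0],
    [0.2, 0, 0.05],
    [0.2, 0, 0.08],
    [0.2, 0, 0.08],
    [0.2, 0, 0.05],
    [0, 0, 0],
    [0, 0, 0]
  ],
  "turn": [0, 0, 0, 0, 0, 0, 0, 0, 0, 0, 0, 0]
}}

```text
clock: 16.05
position: [0.6312, 0.1297, 0.4098]
eef_rot: [3.141, 0.013, -0.001]
ft_force: [0.1, 0.3, -0.5]
width: 0.0275
gripper_force: 24.9
```

```bash
python3 - <<'E'
from h import *
go([.633,.1275,.2365],.008)
E
```

```text
grasp [0.6311 0.1297 0.2458] yaw 0.0081 z-axis [-0.001 -0.    -1.   ] t 16.05 w 0.0275 F [ 0.1  0.3 -0.5] gf 24.9
turn units 0.0 j6 1.13
travel units (after turn) [0.05 0.05 0.23]
```

Call:
{"method": "jog_arm", "body": {
  "travel": [
    [0, 0.04, 0.1],
    [0, 0, 0.1],
    [0, 0, 0],
    [0, 0, 0]
  ],
  "turn": [0, 0, 0, 0]
}}

```text
clock: 16.45
position: [0.6311, 0.1281, 0.4019]
eef_rot: [3.141, 0.013, -0.0]
ft_force: [-0.3, -0.2, -0.8]
width: 0.0279
gripper_force: 24.9
```

Call:
{"method": "jog_arm", "body": {
  "travel": [
    [0, 0, 0],
    [0, 0, 0],
    [0, 0, 0],
    [0, 0, 0],
    [0, 0, 0],
    [0, 0, 0],
    [0, 0, 0],
    [0, 0, -0.2],
    [0, 0, -0.4],
    [0, 0, -0.8],
    [0, 0, -0.8],
    [0, 0, -0.8]
  ],
  "turn": [0, 0, 0, 0, 0, 0, 0, 0, 0, 0, 0, 0],
  "fingers": -1
}}

```text
clock: 17.65
position: [0.631, 0.128, 0.524]
eef_rot: [-3.142, -0.013, -0.001]
ft_force: [0.4, 0.9, -0.0]
width: 0.0869
gripper_force: 0.0
```

Call:
{"method": "jog_arm", "body": {
  "travel": [
    [-0.6, 0, 0],
    [-0.9, 0, 0],
    [-0.9, 0, 0],
    [-0.9, 0, 0],
    [-0.5, 0.8, 0.5],
    [-0.5, 0.8, 0.5],
    [0, 0.5, 0.3],
    [0, 0, 0],
    [0, 0, 0]
  ],
  "turn": [0, 0, 0, 0, 0, 0, 0, 0, 0]
}}

```text
clock: 18.55
position: [0.4601, 0.0426, 0.4709]
eef_rot: [-3.141, -0.012, -0.003]
ft_force: [0.1, 0.6, 0.1]
width: 0.0873
gripper_force: 0.0
```

```bash
python3 - <<'E'
from h import *
go()
for n in("wrist","top","scene"):
    c=camera(n);np.savez(n+"4.npz",**c)
    if n=="wrist": a=cv2.resize(c["image"],(440,330))
    if n=="scene": b=cv2.resize(c["image"][120:285,230:410],(360,330))
cv2.imwrite("pics/w4.png",np.hstack([a,b])[:,:,::-1])
E
```

```text
grasp [0.4604 0.0426 0.3069] yaw 0.0075 z-axis [ 0.002  0.    -1.   ] t 18.55 w 0.0873 F [0.1 0.6 0.1] gf 0.0
```

View pics/w4.png

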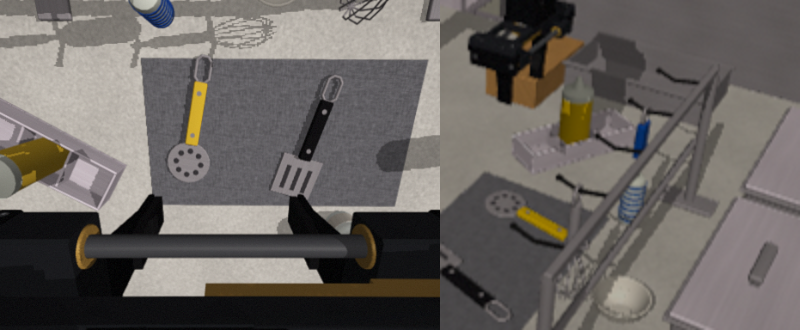

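The brush hangs on peg 3 again. In the wrist view the skimmer runs from its eye at (202,69) to its disc at (188,163), and the turner's eye is at (332,89). Next I'll get the handle poses.

```bash
cat >> h.py <<'E'
def handle(c,kind,z,near=None):
    H=hsv(c);m=cv2.inRange(H,np.array((22,170,70)),np.array((32,255,255))) if kind=="y" else cv2.inRange(H,np.array((0,0,0)),np.array((180,255,38)))
    n,l,st,ce=cv2.connectedComponentsWithStats(m);out=[]
    for i in range(1,n):
        if 60<st[i,4]<3500:
            p=np.argwhere(l==i)[:,::-1];w=np.array([plane(c,q,z)[:2] for q in p],np.float32)*1000
            r=cv2.minAreaRect(w);L=max(r[1]);W=min(r[1])
            if 75<L<125 and W<40:
                b=cv2.boxPoints(r);e=(b[0]+b[1])/2,(b[2]+b[3])/2
                if np.linalg.norm(b[0]-b[1])>L-1:e=(b[1]+b[2])/2,(b[3]+b[0])/2
                e=sorted(e,key=lambda v:v[0]);d=e[1]-e[0];out.append((np.round(np.array(r[0])/1000,4),round(float(np.arctan2(d[1],d[0])),3),round(L),round(W),np.round(ce[i])))
    return out
E
python3 - <<'E'
from h import *
w=load("wrist4.npz");t=load("top4.npz");s=load("scene4.npz")
for k in"yk":
  for n,c in(("w",w),("t",t),("s",s)):print(k,n,handle(c,k,.012))
T=lambda u,v:(100+(u+.5)/2.4-.5,90+(v+.5)/2.4-.5)
W=lambda u,v:((u+.5)*512/440-.5,(v+.5)*512/440-.5)
for a,b in(((342,193),(202,69)),((492,216),(332,89)),((319,306),(188,163))):
    p,e=tri(t,T(*a),w,W(*b));print(np.round(p,4),round(e,4),np.round(plane(t,T(*a),.01),4),np.round(plane(w,W(*b),.01),4))
E
```

```text
y w [(array([0.4913, 0.0907]), -0.184, 104, 21, array([228., 131.]))]
y t []
y s [(array([0.4906, 0.0917]), -0.183, 105, 30, array([281., 231.]))]
k w [(array([ 0.4644, -0.1108]), -0.277, 104, 24, array([367., 151.]))]
k t []
k s [(array([ 0.4644, -0.1112]), -0.288, 105, 27, array([243., 262.]))]
[0.5622 0.0787 0.0271] 0.0034 [0.5659 0.0812 0.01  ] [0.5626 0.0785 0.01  ]
[ 0.5344 -0.1265  0.026 ] 0.002 [ 0.538  -0.1287  0.01  ] [ 0.5332 -0.1322  0.01  ]
[0.4068 0.1073 0.013 ] 0.0023 [0.4072 0.1087 0.01  ] [0.4056 0.1067 0.01  ]
```

```bash
python3 -c "
from h import *
go([.5284,.084,.06],-.184)"
```

```text
grasp [0.4608 0.0435 0.3068] yaw 0.0089 z-axis [ 0.002  0.001 -1.   ] t 18.7 w 0.087 F [ 0.1  0.4 -0.2] gf 0.0
turn units 1.61 j6 1.13
travel units (after turn) [ 1.47 -1.3   6.17]
```

Call:
{"method": "jog_arm", "body": {
  "travel": [
    [0, 0, 0.5],
    [0, 0, 0.6],
    [0.5, -0.45, 0.6],
    [0.5, -0.45, 0.6],
    [0.47, -0.4, 0.6],
    [0, 0, 0.9],
    [0, 0, 0.9],
    [0, 0, 0.8],
    [0, 0, 0.5],
    [0, 0, 0.2],
    [0, 0, 0],
    [0, 0, 0]
  ],
  "turn": [0.8, 0.8, 0, 0, 0, 0, 0, 0, 0, 0, 0, 0]
}}

```text
clock: 19.9
position: [0.5281, 0.0837, 0.223]
eef_rot: [-3.128, 0.287, -0.003]
ft_force: [0.0, 0.2, 0.5]
width: 0.0873
gripper_force: 0.0
```

```bash
python3 -c "
from h import *
go([.5284,.084,.0215],-.184)
c=camera('scene');print(handle(c,'y',.012))"
```

```text
grasp [0.5284 0.0838 0.059 ] yaw -0.183 z-axis [ 0.002  0.001 -1.   ] t 19.9 w 0.0873 F [0.  0.2 0.5] gf 0.0
turn units 0.01 j6 0.93
travel units (after turn) [-0.   -0.    0.94]
[]
```

Call:
{"method": "jog_arm", "body": {
  "travel": [
    [0, 0, 0.4],
    [0, 0, 0.3],
    [0, 0, 0.2],
    [0, 0, 0.03],
    [0, 0, 0],
    [0, 0, 0]
  ],
  "turn": [0, 0, 0, 0, 0, 0]
}}

```text
clock: 20.55
position: [0.5274, 0.0831, 0.1857]
eef_rot: [-3.128, 0.287, -0.001]
ft_force: [-1.3, -0.6, 5.0]
width: 0.0866
gripper_force: 2.5
```

Call:
{"method": "jog_arm", "body": {
  "travel": [
    [0, 0, 0],
    [0, 0, 0],
    [0, 0, 0],
    [0, 0, 0],
    [0, 0, 0],
    [0, 0, 0],
    [0, 0, 0],
    [0, 0, 0],
    [0, 0, 0],
    [0, 0, 0],
    [0, 0, 0],
    [0, 0, 0]
  ],
  "turn": [0, 0, 0, 0, 0, 0, 0, 0, 0, 0, 0, 0],
  "fingers": 1,
  "squeeze": 4
}}

```text
clock: 21.75
position: [0.5279, 0.0831, 0.1856]
eef_rot: [-3.128, 0.288, -0.003]
ft_force: [-0.3, -1.3, 5.9]
width: 0.0224
gripper_force: 5.5
```

Call:
{"method": "jog_arm", "body": {
  "travel": [
    [0, 0, -0.1],
    [0, 0, -0.2],
    [0, 0, -0.3],
    [0, 0, -0.3],
    [0, 0, -0.3],
    [0, 0, -0.3],
    [-0.3, 0, -0.3],
    [-0.3, 0, -0.3],
    [-0.3, 0, -0.3],
    [-0.3, 0, -0.3],
    [-0.3, 0, -0.3],
    [0, 0, -0.3]
  ],
  "turn": [0, 0, 0, 0, 0, 0, 0, 0, 0, 0, 0, 0]
}}

```text
clock: 22.95
position: [0.4668, 0.0939, 0.318]
eef_rot: [-3.128, 0.287, 0.001]
ft_force: [-0.1, -1.4, -1.2]
width: 0.0219
gripper_force: 4.0
```

```bash
python3 - <<'E'
from h import *
go()
a=camera("wrist");b=camera("scene");np.savez("scene5.npz",**b)
cv2.imwrite("pics/w5.png",np.hstack([cv2.resize(a["image"],(400,300)),cv2.resize(b["image"][100:270,200:400],(400,300))])[:,:,::-1])
E
```

```text
grasp [0.4667 0.0939 0.154 ] yaw -0.1832 z-axis [-0.  0. -1.] t 22.95 w 0.0219 F [-0.1 -1.4 -1.2] gf 4.0
```

View pics/w5.png

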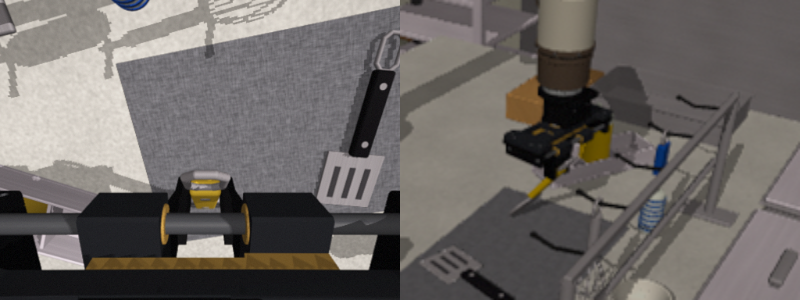

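It swings: the eye is up and the head hangs, perhaps still touching the mat. Lifting on.

Call:
{"method": "jog_arm", "body": {
  "travel": [
    [0, 0, -0.3],
    [0, 0, -0.3],
    [0, 0, -0.3],
    [0, 0, -0.3],
    [0, 0, -0.3],
    [0, 0, -0.3],
    [0, 0, -0.3],
    [0, 0, -0.3],
    [0, 0, 0],
    [0, 0, 0],
    [0, 0, 0],
    [0, 0, 0]
  ],
  "turn": [0, 0, 0, 0, 0, 0, 0, 0, 0, 0, 0, 0]
}}

```text
clock: 24.25
position: [0.4682, 0.094, 0.412]
eef_rot: [3.128, -0.288, -0.002]
ft_force: [-0.5, 0.8, -1.6]
width: 0.0217
gripper_force: 4.7
```

```bash
python3 - <<'E'
from h import *
go()
a=camera("wrist");b=camera("scene");np.savez("scene6.npz",**b);np.savez("wrist6.npz",**a)
cv2.imwrite("pics/w6.png",np.hstack([a["image"][180:360,140:380],cv2.resize(b["image"][100:270,200:400],(360,306))[126:,:][:180]])[:,:,::-1].repeat(1,0))
b2=cv2.resize(b["image"][110:240,230:360],(400,400));a2=cv2.resize(a["image"][170:350,180:360],(400,400))
cv2.imwrite("pics/w6.png",np.hstack([a2,b2])[:,:,::-1])
E
```

```text
grasp [0.4679 0.0939 0.248 ] yaw -0.1839 z-axis [-0.001 -0.001 -1.   ] t 24.25 w 0.0217 F [-0.5  0.8 -1.6] gf 4.7
```

View pics/w6.png

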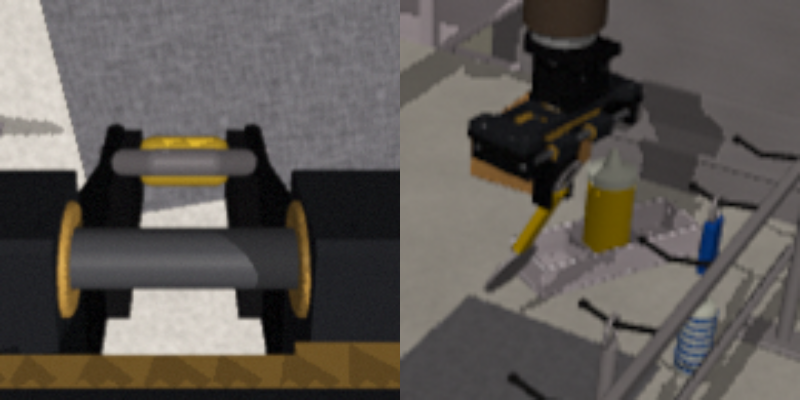

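The skimmer still hangs tilted, head toward the robot, with its disc at about (505,273) in the crop. Working out the tilt.

```bash
cat >> h.py <<'E'
def inplane(c,uv,p0,yaw):
    n=np.array([-np.sin(yaw),np.cos(yaw),0]);o,v=ray(c,uv);return o+v*((p0-o)@n)/(v@n)
E
python3 - <<'E'
from h import *
b=load("scene6.npz");a=load("wrist6.npz");p=np.array([.468,.094,.235])
for uv in((230+105*.325,110+273*.325),(230+130*.325,110+238*.325),(230+155*.325,110+200*.325)):
    q=inplane(b,uv,p,-.184);print(np.round(q,3),np.round(q-p,3),np.degrees(np.arctan2(p[2]-q[2],np.hypot(*(p-q)[:2]))))
for uv in((180+183*.45,170+161*.45),):
    q=inplane(a,uv,p,-.184);print("eye",np.round(q,3),np.round(q-p,3))
E
```

```text
[0.412 0.104 0.111] [-0.056  0.01  -0.124] 65.47148897003444
[0.444 0.098 0.172] [-0.024  0.004 -0.063] 69.30527434063882
[0.474 0.093 0.231] [ 0.006 -0.001 -0.004] 30.436102868287392
eye [ 3.071 -0.39   5.335] [ 2.603 -0.484  5.1  ]
```

The tilt is about 67°, with the hole axis roughly parallel to the rising peg tip, which suits insertion. Tightening, then moving in front of peg 4, with a clear post side and no bowl below.

Call:
{"method": "jog_arm", "body": {
  "travel": [
    [0, 0, 0],
    [0, 0, 0],
    [0, 0, 0],
    [0.2, -0.6, 0],
    [0.3, -0.8, 0],
    [0.3, -0.8, 0],
    [0.3, -0.8, 0],
    [0.2, -0.6, 0],
    [0, 0, 0],
    [0, 0, 0]
  ],
  "turn": [0, -0.8, -0.79, 0, 0, 0, 0, 0, 0, 0],
  "squeeze": 20
}}

```text
clock: 25.35
position: [0.5192, 0.2387, 0.4121]
eef_rot: [3.141, 0.012, -0.002]
ft_force: [-0.0, -0.3, 0.0]
width: 0.0217
gripper_force: 20.5
```

```bash
python3 - <<'E'
from h import *
go([.5597,.2485,.2545],.007)
a=camera("wrist");b=camera("scene");np.savez("scene7.npz",**b);np.savez("wrist7.npz",**a)
s=manip.state();g=s["position"]-np.array([0,0,.164]);p=g-[0,0,.013]
# eye top wire in wrist: low-saturation grey band above body, expected
print("pred eye top",proj(a,p+[.0207,0,.050]),"peg tip pred",proj(a,[.6047,.2485,.2745]))
a2=cv2.resize(a["image"][60:300,150:390],(400,400));b2=cv2.resize(b["image"][80:230,230:380],(400,400))
cv2.imwrite("pics/w7.png",np.hstack([a2,b2])[:,:,::-1])
E
```

```text
grasp [0.519  0.2386 0.2481] yaw 0.0077 z-axis [-0.001 -0.001 -1.   ] t 25.35 w 0.0217 F [-0.  -0.3  0. ] gf 20.5
turn units 0.01 j6 0.86
travel units (after turn) [ 1.02 -0.24 -0.16]
pred eye top [259.68302494 260.87098759] peg tip pred [231.1081074   87.53661574]
```

View pics/w7.png

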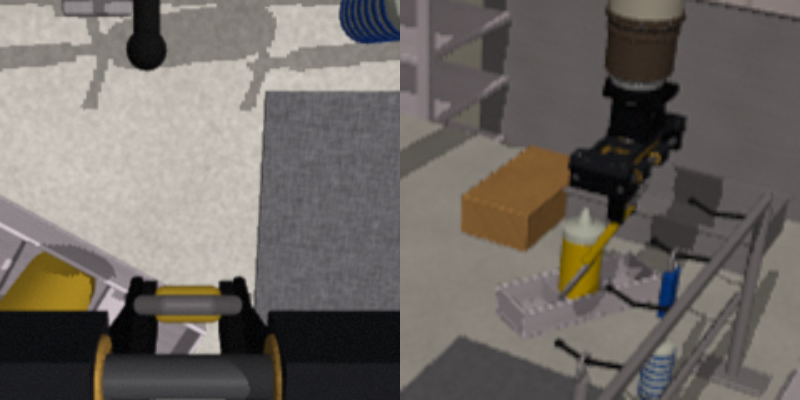

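Wrist view: peg 4's tip is at (147,48) in the crop and the eye's top wire at (187,305), so the peg lies about 8 mm to the left. Checking the eye's height and lean.

```bash
python3 - <<'E'
from h import *
b=load("scene7.npz");a=load("wrist7.npz");g=np.array([.519,.2386,.2481])
f=.375
for uv in((231.5+ -1.5+163*f,80+293*f),(230+200*f,80+243*f),(230+228*f,80+213*f)):
    q=inplane(b,uv,g,.007);print(np.round(q-g,4))
o,v=ray(a,(262.2,60+305*.6))
for z in(.02,.03,.04,.05):
    print(z,np.round((o+v*(g[2]+z-o[2])/v[2]-g),4))
o,v=ray(a,(262.2,60+290*.6));print("yellow far edge");
for z in(-.02,-.01,0,.01,.02):print(z,np.round((o+v*(g[2]+z-o[2])/v[2]-g),4))
E
```

```text
[-0.0691 -0.0005 -0.1593]
[-0.0227 -0.0002 -0.0651]
[ 0.0107  0.0001 -0.0107]
0.02 [ 0.0194 -0.0019  0.02  ]
0.03 [ 0.0246 -0.0018  0.03  ]
0.04 [ 0.0298 -0.0018  0.04  ]
0.05 [ 0.0351 -0.0018  0.05  ]
yellow far edge
-0.02 [ 0.0045 -0.002  -0.02  ]
-0.01 [ 0.0094 -0.002  -0.01  ]
0 [ 0.0142 -0.0019  0.    ]
0.01 [ 0.0191 -0.0019  0.01  ]
0.02 [ 0.0239 -0.0018  0.02  ]
```

Call:
{"method": "jog_arm", "body": {
  "travel": [
    [0.4, -0.2, -0.26],
    [0.4, 0, 0],
    [0.2, 0, 0],
    [0, 0, 0],
    [0.2, 0, 0],
    [0.2, 0, 0],
    [0.2, 0, 0],
    [0.2, 0, 0.04],
    [0.2, 0, 0.1],
    [0.2, 0, 0.1],
    [0.2, 0, 0.1],
    [0, 0, 0]
  ],
  "turn": [0, 0, 0, 0, 0, 0, 0, 0, 0, 0, 0, 0]
}}

```text
clock: 26.65
position: [0.6161, 0.247, 0.4079]
eef_rot: [3.14, 0.01, -0.003]
ft_force: [0.3, -0.3, -1.2]
width: 0.0219
gripper_force: 20.5
```

```bash
python3 - <<'E'
from h import *
go([.6165,.247,.245],.007)
a=camera("wrist");b=camera("scene");np.savez("scene8.npz",**b);np.savez("wrist8.npz",**a)
a2=cv2.resize(a["image"][60:300,150:390],(400,400));b2=cv2.resize(b["image"][80:230,250:400],(400,400))
cv2.imwrite("pics/w8.png",np.hstack([a2,b2])[:,:,::-1])
E
```

```text
grasp [0.6158 0.2468 0.2439] yaw 0.0063 z-axis [-0.002 -0.001 -1.   ] t 26.65 w 0.0219 F [ 0.3 -0.3 -1.2] gf 20.5
turn units -0.01 j6 0.95
travel units (after turn) [ 0.02 -0.   -0.03]
```

View pics/w8.png

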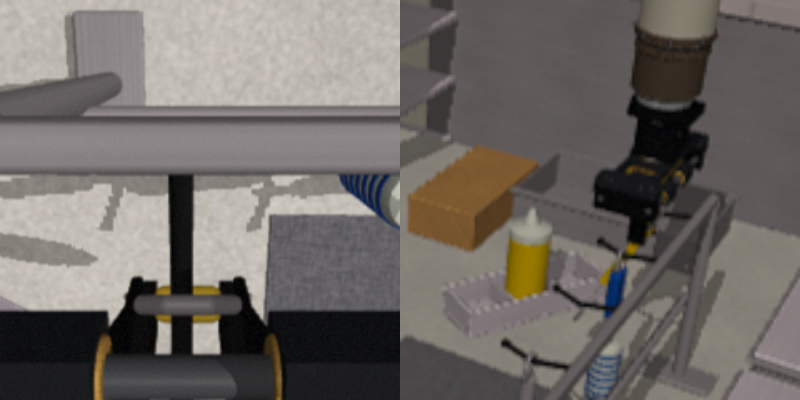

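The peg now passes through the skimmer's eye, under its top wire. Lowering onto the bend, loosening, then opening.

Call:
{"method": "jog_arm", "body": {
  "travel": [
    [0, 0, 0.06],
    [0, 0, 0.06],
    [0, 0, 0],
    [0, 0, 0],
    [0, 0, 0.04],
    [0, 0, 0.04],
    [0, 0, 0],
    [0, 0, 0]
  ],
  "turn": [0, 0, 0, 0, 0, 0, 0, 0],
  "squeeze": 3
}}

```text
clock: 27.55
position: [0.6152, 0.2471, 0.4015]
eef_rot: [3.141, 0.011, -0.0]
ft_force: [0.7, -0.1, -0.5]
width: 0.0216
gripper_force: 3.4
```

Call:
{"method": "jog_arm", "body": {
  "travel": [
    [0, 0, 0],
    [0, 0, 0],
    [0, 0, 0],
    [0, 0, 0],
    [0, 0, 0],
    [0, 0, 0],
    [0, 0, 0],
    [0, 0, 0],
    [0, 0, 0],
    [0, 0, -0.2],
    [0, 0, -0.4],
    [0, 0, -0.8]
  ],
  "turn": [0, 0, 0, 0, 0, 0, 0, 0, 0, 0, 0, 0],
  "fingers": -1
}}

```text
clock: 28.75
position: [0.615, 0.2471, 0.4559]
eef_rot: [3.139, 0.011, -0.008]
ft_force: [0.1, 1.3, 0.5]
width: 0.0869
gripper_force: 0.0
```

Call:
{"method": "jog_arm", "body": {
  "travel": [
    [0, 0, -0.8],
    [0, 0, -0.8],
    [-0.6, 0, 0],
    [-1, 0.5, 0],
    [-1, 0.8, 0],
    [-0.8, 0.9, 0],
    [0, 1, 0],
    [0, 1, 0],
    [0, 1, 0],
    [0, 1, 0],
    [0, 1, 0],
    [0, 1, 0]
  ],
  "turn": [0, 0, 0, 0, 0, 0, 0, 0, 0, 0, 0, 0]
}}

```text
clock: 29.95
position: [0.4819, -0.0827, 0.5227]
eef_rot: [-3.142, -0.012, -0.003]
ft_force: [0.3, -0.9, -0.1]
width: 0.087
gripper_force: 0.0
```

```bash
python3 - <<'E'
from h import *
go()
for n in("wrist","top","scene"):
    c=camera(n);np.savez(n+"9.npz",**c)
    print(n,"k",handle(c,"k",.012))
    if n!="wrist":
        for st,ce,m in blobs(c,(22,170,50),(32,255,255),15):print(" yellow",st,np.round(ce,1))
        for st,ce,m in blobs(c,(3,150,40),(16,255,255),200):print(" orange",st,np.round(ce,1))
        print(" exp skimmer handle on peg4 top/bot",[np.round(proj(c,[.633,.247,z])) for z in(.23,.125)])
E
```

```text
grasp [ 0.4822 -0.0827  0.3587] yaw 0.0074 z-axis [ 0.002  0.    -1.   ] t 29.95 w 0.087 F [ 0.3 -0.9 -0.1] gf 0.0
wrist k [(array([ 0.4643, -0.1132]), -0.281, 103, 22, array([280., 159.]))]
top k []
 orange [374 200  25  19 345] [386.3 209.5]
 exp skimmer handle on peg4 top/bot [array([182., 132.]), array([188., 141.])]
scene k [(array([ 0.4644, -0.1112]), -0.288, 105, 27, array([243., 263.]))]
 yellow [290 169  16  23 280] [297.  180.5]
 yellow [344 169   6   8  35] [346.3 172.5]
 yellow [343 184   6  14  56] [345.3 191.1]
 orange [  79   13   76   66 3184] [120.6  47.2]
 orange [  78  117   46   46 1173] [ 98.6 138.7]
 orange [253 137  48  37 841] [276.9 154.7]
 orange [461 186  51  24 559] [487.  196.8]
 orange [  0 196  15  43 311] [  4.6 221.5]
 orange [ 162  281   27   49 1029] [175.1 304.7]
 exp skimmer handle on peg4 top/bot [array([345., 169.]), array([341., 196.])]
```

The skimmer hangs on peg 4: its handle appears at (345,169-198), as predicted. The turner is unmoved, so I'm going for it.

```bash
python3 -c "
from h import *
go([.501,-.1228,.0235],-.283)"
```

```text
grasp [ 0.4822 -0.083   0.3582] yaw 0.003 z-axis [ 0.001 -0.    -1.   ] t 30.1 w 0.0869 F [0.2 0.2 0.4] gf 0.0
turn units 2.38 j6 1.41
travel units (after turn) [0.72 0.82 8.37]
```

Call:
{"method": "jog_arm", "body": {
  "travel": [
    [0, 0, 0.6],
    [0, 0, 0.7],
    [0, 0, 0.7],
    [0.4, 0.4, 0.7],
    [0.32, 0.42, 0.8],
    [0, 0, 0.9],
    [0, 0, 0.9],
    [0, 0, 0.9],
    [0, 0, 0.9],
    [0, 0, 0.5],
    [0, 0, 0],
    [0, 0, 0]
  ],
  "turn": [0.8, 0.8, 0.75, 0, 0, 0, 0, 0, 0, 0, 0, 0]
}}

```text
clock: 31.3
position: [0.5021, -0.1197, 0.2182]
eef_rot: [3.112, -0.428, 0.001]
ft_force: [0.4, 0.1, -0.4]
width: 0.0867
gripper_force: 0.0
```

```bash
python3 -c "
from h import *
go([.501,-.1228,.0235],-.283)
c=camera('wrist');H=hsv(c)
# steel eye check: predicted eye/handle end pixels
for x in(73,92): print(proj(c,[.4645+.960*(x-20)/1000,-.1115-.279*(x-20)/1000,.008]))
"
```

```text
grasp [ 0.5023 -0.1198  0.0542] yaw -0.2733 z-axis [ 0.001 -0.    -1.   ] t 31.3 w 0.0867 F [ 0.4  0.1 -0.4] gf 0.0
turn units 0.08 j6 1.22
travel units (after turn) [-0.01  0.08  0.77]
[263.13141679 204.20612794]
[263.40640463 176.66120669]
```

Call:
{"method": "jog_arm", "body": {
  "travel": [
    [0, 0.08, 0.3],
    [0, 0, 0.3],
    [0, 0, 0.15],
    [0, 0, 0],
    [0, 0, 0]
  ],
  "turn": [0.08, 0, 0, 0, 0]
}}

```text
clock: 31.85
position: [0.5005, -0.1236, 0.1874]
eef_rot: [3.11, -0.445, -0.001]
ft_force: [-1.0, 0.1, -0.1]
width: 0.0871
gripper_force: 0.0
```

Call:
{"method": "jog_arm", "body": {
  "travel": [
    [0, 0, 0],
    [0, 0, 0],
    [0, 0, 0],
    [0, 0, 0],
    [0, 0, 0],
    [0, 0, 0],
    [0, 0, 0],
    [0, 0, 0],
    [0, 0, 0],
    [0, 0, 0],
    [0, 0, 0],
    [0, 0, 0]
  ],
  "turn": [0, 0, 0, 0, 0, 0, 0, 0, 0, 0, 0, 0],
  "fingers": 1,
  "squeeze": 4
}}

```text
clock: 33.05
position: [0.5004, -0.1235, 0.1875]
eef_rot: [-3.11, 0.446, -0.0]
ft_force: [1.6, -0.3, -0.6]
width: 0.022
gripper_force: 4.0
```

Call:
{"method": "jog_arm", "body": {
  "travel": [
    [0, 0, -0.1],
    [0, 0, -0.2],
    [0, 0, -0.4],
    [0, 0, -0.5],
    [0, 0, -0.6],
    [0, 0, -0.6],
    [0, 0, -0.6],
    [0, 0, -0.6],
    [0, 0, -0.6],
    [0, 0, -0.6],
    [0, 0, -0.6],
    [0, 0, -0.4]
  ],
  "turn": [0, 0, 0, 0, 0, 0, 0, 0, 0, 0, 0, 0]
}}

```text
clock: 34.25
position: [0.5, -0.1236, 0.4221]
eef_rot: [-3.11, 0.445, -0.005]
ft_force: [-0.1, -0.0, -0.3]
width: 0.0221
gripper_force: 5.0
```

Call:
{"method": "jog_arm", "body": {
  "travel": [
    [0, 0, 0],
    [0, 0, 0],
    [0, 0, 0],
    [0, 0, 0],
    [0, 0, 0],
    [0, 0, 0],
    [-0.3, 0, 0],
    [0.3, 0, 0],
    [0, 0, 0],
    [0, 0, 0]
  ],
  "turn": [0, 0, 0, 0, 0, 0, 0, 0, 0, 0]
}}

```text
clock: 35.25
position: [0.5003, -0.1235, 0.4195]
eef_rot: [-3.11, 0.446, 0.001]
ft_force: [-0.7, 1.0, -1.4]
width: 0.0219
gripper_force: 5.3
```

```bash
python3 - <<'E'
from h import *
go()
a=camera("wrist");b=camera("scene");np.savez("scene10.npz",**b);np.savez("wrist10.npz",**a)
b0=load("scene9.npz");d=np.abs(b["image"].astype(int)-b0["image"]).max(2)>30
s=manip.state();M=R.from_rotvec(s["eef_rot"]).as_matrix();g=s["position"]+M[:,2]*.164
yaw=np.arctan2(M[1,0],M[0,0]);f=np.array([np.cos(yaw),np.sin(yaw),0])
# score candidate tilts: project head disc points; print pixel colour rows along the tilt
for deg in(50,60,65,70,75,80,90):
    u=np.array([*(-f[:2]*np.cos(np.radians(deg))),-np.sin(np.radians(deg))]);p=g-[0,0,.013]
    print(deg,[(tuple(np.round(proj(b,p+u*r)).astype(int)),b["image"][tuple(np.round(proj(b,p+u*r)).astype(int)[::-1])].tolist(),int(d[tuple(np.round(proj(b,p+u*r)).astype(int)[::-1])])) for r in(.04,.07,.09,.12,.15)])
E
```

```text
grasp [ 0.5002 -0.1235  0.2555] yaw -0.2847 z-axis [-0.  0. -1.] t 35.25 w 0.0219 F [-0.7  1.  -1.4] gf 5.3
50 [((np.int64(245), np.int64(212)), [116, 111, 107], 0), ((np.int64(241), np.int64(216)), [100, 96, 95], 0), ((np.int64(238), np.int64(218)), [118, 113, 106], 0), ((np.int64(234), np.int64(221)), [143, 137, 128], 0), ((np.int64(230), np.int64(224)), [141, 135, 125], 0)]
60 [((np.int64(247), np.int64(214)), [63, 62, 62], 0), ((np.int64(243), np.int64(219)), [78, 75, 76], 0), ((np.int64(241), np.int64(223)), [76, 73, 75], 0), ((np.int64(237), np.int64(227)), [78, 76, 77], 0), ((np.int64(234), np.int64(232)), [75, 73, 74], 0)]
65 [((np.int64(247), np.int64(215)), [55, 53, 55], 0), ((np.int64(244), np.int64(221)), [73, 71, 73], 0), ((np.int64(242), np.int64(225)), [78, 76, 77], 0), ((np.int64(239), np.int64(230)), [75, 73, 75], 0), ((np.int64(237), np.int64(235)), [97, 94, 92], 0)]
70 [((np.int64(248), np.int64(216)), [10, 8, 7], 1), ((np.int64(246), np.int64(223)), [11, 9, 12], 1), ((np.int64(244), np.int64(227)), [11, 9, 10], 1), ((np.int64(242), np.int64(232)), [102, 96, 96], 0), ((np.int64(239), np.int64(238)), [63, 59, 60], 0)]
75 [((np.int64(249), np.int64(217)), [12, 14, 13], 1), ((np.int64(247), np.int64(224)), [10, 7, 12], 1), ((np.int64(246), np.int64(228)), [10, 8, 11], 1), ((np.int64(244), np.int64(235)), [64, 60, 61], 0), ((np.int64(242), np.int64(241)), [64, 60, 60], 0)]
80 [((np.int64(250), np.int64(218)), [7, 7, 7], 1), ((np.int64(248), np.int64(225)), [6, 6, 5], 1), ((np.int64(247), np.int64(230)), [37, 34, 34], 1), ((np.int64(246), np.int64(237)), [64, 59, 58], 0), ((np.int64(245), np.int64(244)), [76, 75, 76], 0)]
90 [((np.int64(251), np.int64(219)), [9, 7, 7], 1), ((np.int64(251), np.int64(228)), [70, 65, 65], 0), ((np.int64(251), np.int64(233)), [62, 58, 57], 0), ((np.int64(251), np.int64(241)), [73, 72, 73], 0), ((np.int64(251), np.int64(249)), [67, 66, 66], 0)]
```

Turner tilt is about 75°. Tightening, swinging to yaw 0 and moving in front of peg 0; I'll read the eye wire from the wrist image profile.

Call:
{"method": "jog_arm", "body": {
  "travel": [
    [0, 0, 0],
    [0, 0, 0],
    [0, 0, 0],
    [0, 0, 0],
    [0.3, 0.6, 0],
    [0.3, 0.8, 0],
    [0.1, 0.7, 0],
    [0, 0.4, 0],
    [0, 0, 0],
    [0, 0, 0]
  ],
  "turn": [0, -0.8, -0.8, -0.82, 0, 0, 0, 0, 0, 0],
  "squeeze": 20
}}

```text
clock: 36.35
position: [0.5286, -0.2234, 0.4194]
eef_rot: [-3.141, -0.008, 0.001]
ft_force: [-0.1, 0.9, -1.3]
width: 0.0215
gripper_force: 20.9
```

```bash
python3 - <<'E'
from h import *
go([.56,-.232,.2585],.007)
a=camera("wrist");np.savez("wrist11.npz",**a);b=camera("scene");np.savez("scene11.npz",**b)
I=a["image"].mean(2)
print("cols 255-270 rows 195..275",[(r,int(I[r,256:269].mean()))for r in range(195,276,3)])
s=manip.state();g=s["position"]-np.array([0,0,.164])
pt=proj(a,[.608,-.2304,.2747]);print("pred tip",pt)
m=(a["image"].max(2)<45);m[180:]=0
n,l,st,ce=cv2.connectedComponentsWithStats(m.astype(np.uint8))
print([(st[i].tolist()) for i in range(1,n) if st[i,4]>40])
for r in(70,80,90,100): k=np.where(m[r])[0];print(r,k.min() if len(k) else None,k.max() if len(k) else None)
# handle line in scene
p=g-[0,0,.013]
M=blobs(b,(0,0,0),(180,255,40),30)
for deg in(66,70,74,78,82):
    u=np.array([-np.cos(np.radians(deg)),0,-np.sin(np.radians(deg))]);print(deg,[b["image"][tuple(np.round(proj(b,p+u*r)).astype(int)[::-1])].max() for r in(.04,.06,.07,.08,.09,.1)])
E
```

```text
grasp [ 0.5285 -0.2233  0.2554] yaw 0.005 z-axis [-0.001  0.    -1.   ] t 36.35 w 0.0215 F [-0.1  0.9 -1.3] gf 20.9
turn units -0.02 j6 1.69
travel units (after turn) [ 0.78  0.22 -0.08]
cols 255-270 rows 195..275 [(195, 111), (198, 109), (201, 107), (204, 109), (207, 103), (210, 95), (213, 59), (216, 10), (219, 6), (222, 7), (225, 10), (228, 10), (231, 15), (234, 45), (237, 110), (240, 105), (243, 44), (246, 46), (249, 92), (252, 118), (255, 98), (258, 82), (261, 109), (264, 107), (267, 107), (270, 103), (273, 34)]
pred tip [275.97170114 105.00792163]
[[274, 0, 21, 118, 1707]]
70 277 290
80 278 290
90 277 290
100 276 292
66 [np.uint8(72), np.uint8(74), np.uint8(80), np.uint8(79), np.uint8(78), np.uint8(79)]
70 [np.uint8(14), np.uint8(30), np.uint8(42), np.uint8(12), np.uint8(44), np.uint8(39)]
74 [np.uint8(13), np.uint8(12), np.uint8(9), np.uint8(14), np.uint8(16), np.uint8(12)]
78 [np.uint8(14), np.uint8(14), np.uint8(11), np.uint8(9), np.uint8(12), np.uint8(52)]
82 [np.uint8(8), np.uint8(20), np.uint8(2), np.uint8(43), np.uint8(57), np.uint8(54)]
```

```bash
python3 - <<'E'
from h import *
a=load("wrist11.npz");b=load("scene11.npz");g=np.array([.5285,-.2233,.2554])
for z in(.02,.0,-.02,-.04,-.06,-.08,-.1,-.12,-.15):
    u=proj(b,g+[0,0,z]);r=int(round(u[1]));c0=int(u[0]);row=b["image"][r,c0-30:c0+20].max(1)
    k=np.where(row<50)[0]+c0-30
    if len(k): print(r,k.min(),k.max(),len(k),"mid",np.round(inplane(b,(k.mean(),r),g,.007)-g,4), "L",np.round((inplane(b,(k.min(),r),g,.007)-g)[[0,2]],4))
for row in(214,239):
    o,v=ray(a,(262.5,row));print(row,[np.round(((o+v*(g[2]+z-o[2])/v[2])-g)[[0,2]],4).tolist() for z in(-.02,0,.02,.03,.04,.05)])
# wider wire map
I=a["image"].mean(2).astype(int)
for r in range(228,262,3):print(r,I[r,236:292:4].tolist())
E
```

```text
220 210 245 34 mid [-0.0413 -0.0003  0.0023] L [-0.0949 -0.0198]
226 219 248 26 mid [-0.0254 -0.0002 -0.0105] L [-0.0661 -0.0276]
232 232 245 14 mid [-0.005  -0.     -0.0212] L [-0.0251 -0.0299]
238 237 242 6 mid [-0.0019 -0.     -0.0396] L [-0.0096 -0.043 ]
244 234 240 7 mid [-0.0097 -0.0001 -0.0633] L [-0.0191 -0.0677]
250 232 237 6 mid [-0.0177 -0.0001 -0.0878] L [-0.0257 -0.0916]
256 233 233 1 mid [-0.0227 -0.0002 -0.1115] L [-0.0227 -0.1115]
261 250 250 1 mid [ 0.031   0.0002 -0.1028] L [ 0.031  -0.1028]
270 242 243 2 mid [ 8.000e-03  1.000e-04 -1.473e-01] L [ 0.0064 -0.1481]
214 [[0.0174, -0.02], [0.0255, 0.0], [0.0336, 0.02], [0.0376, 0.03], [0.0417, 0.04], [0.0457, 0.05]]
239 [[0.0013, -0.02], [0.0114, 0.0], [0.0215, 0.02], [0.0265, 0.03], [0.0315, 0.04], [0.0366, 0.05]]
228 [55, 62, 58, 7, 10, 7, 8, 8, 14, 13, 7, 36, 45, 38]
231 [17, 11, 14, 14, 20, 13, 17, 15, 16, 11, 15, 11, 15, 13]
234 [14, 13, 12, 35, 49, 46, 47, 45, 45, 47, 41, 18, 13, 12]
237 [24, 57, 74, 83, 86, 111, 109, 112, 111, 84, 82, 79, 56, 41]
240 [54, 59, 56, 87, 86, 104, 106, 107, 106, 84, 86, 61, 56, 57]
243 [59, 58, 56, 73, 55, 47, 43, 43, 44, 50, 65, 67, 55, 55]
246 [78, 74, 67, 49, 46, 49, 44, 48, 45, 46, 47, 70, 71, 76]
249 [84, 81, 81, 89, 93, 91, 94, 93, 93, 93, 89, 82, 84, 85]
252 [81, 84, 87, 101, 120, 114, 118, 120, 121, 119, 105, 85, 85, 84]
255 [53, 75, 80, 94, 101, 99, 97, 97, 96, 99, 97, 80, 75, 56]
258 [11, 10, 42, 85, 81, 82, 81, 83, 80, 79, 84, 85, 9, 13]
261 [9, 12, 57, 101, 112, 120, 111, 105, 113, 106, 105, 107, 10, 17]
```

The eye top sits at (+21, +31) mm from the grasp point, and the eye centre at (+15, +12). Inserting on peg 0.

Call:
{"method": "jog_arm", "body": {
  "travel": [
    [0.4, 0.22, -0.1],
    [0.4, 0, 0],
    [0.04, 0, 0],
    [0, 0, 0],
    [0.2, 0, 0],
    [0.2, 0, 0],
    [0.2, 0, 0],
    [0.22, 0, 0.04],
    [0.22, 0, 0.1],
    [0.22, 0, 0.1],
    [0.22, 0, 0.1],
    [0, 0, 0]
  ],
  "turn": [0, 0, 0, 0, 0, 0, 0, 0, 0, 0, 0, 0]
}}

```text
clock: 37.65
position: [0.6229, -0.2315, 0.4082]
eef_rot: [-3.141, -0.009, 0.003]
ft_force: [-0.8, 0.6, -1.2]
width: 0.0216
gripper_force: 21.0
```

```bash
python3 - <<'E'
from h import *
go([.621,-.232,.246],.007)
a=camera("wrist");b=camera("scene");np.savez("scene12.npz",**b);np.savez("wrist12.npz",**a)
a2=cv2.resize(a["image"][60:300,150:390],(400,400));b2=cv2.resize(b["image"][160:310,200:350],(400,400))
cv2.imwrite("pics/w12.png",np.hstack([a2,b2])[:,:,::-1])
E
```

```text
grasp [ 0.6225 -0.2315  0.2442] yaw 0.006 z-axis [-0.002  0.    -1.   ] t 37.65 w 0.0216 F [-0.8  0.6 -1.2] gf 21.0
turn units -0.01 j6 1.69
travel units (after turn) [-0.04  0.01 -0.04]
```

View pics/w12.png

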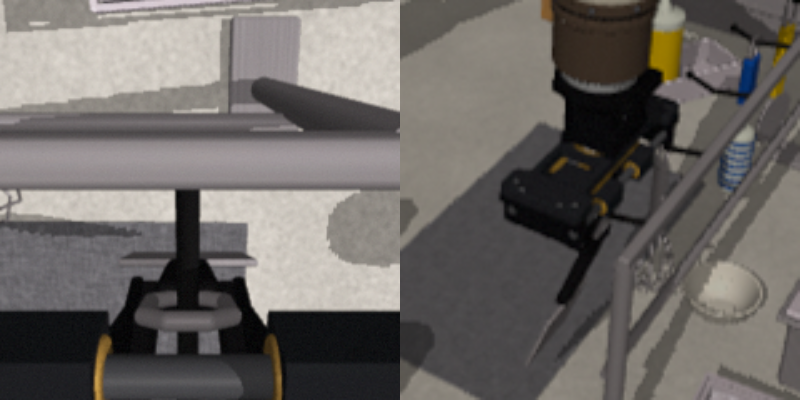

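The peg passes through the turner's eye: the near/top wire lies over it and the lower wire under it. Lowering, loosening and releasing as before.

Call:
{"method": "jog_arm", "body": {
  "travel": [
    [0, 0, 0.06],
    [0, 0, 0.06],
    [0, 0, 0],
    [0, 0, 0],
    [0, 0, 0.04],
    [0, 0, 0.04],
    [0, 0, 0],
    [0, 0, 0]
  ],
  "turn": [0, 0, 0, 0, 0, 0, 0, 0],
  "squeeze": 3
}}

```text
clock: 38.55
position: [0.6218, -0.2316, 0.4019]
eef_rot: [-3.142, -0.009, 0.0]
ft_force: [-0.5, 0.4, -1.2]
width: 0.0217
gripper_force: 3.2
```

Call:
{"method": "jog_arm", "body": {
  "travel": [
    [0, 0, 0],
    [0, 0, 0],
    [0, 0, 0],
    [0, 0, 0],
    [0, 0, 0],
    [0, 0, 0],
    [0, 0, 0],
    [0, 0, 0],
    [0, 0, 0],
    [0, 0, -0.2],
    [0, 0, -0.4],
    [0, 0, -0.8]
  ],
  "turn": [0, 0, 0, 0, 0, 0, 0, 0, 0, 0, 0, 0],
  "fingers": -1
}}

```text
clock: 39.75
position: [0.6217, -0.2315, 0.4563]
eef_rot: [-3.14, -0.009, 0.009]
ft_force: [0.7, 0.4, 0.3]
width: 0.0871
gripper_force: 0.0
```

Call:
{"method": "jog_arm", "body": {
  "travel": [
    [0, 0, -0.8],
    [0, 0, -0.8],
    [-0.6, 0, 0],
    [-1, 0, 0],
    [-1, 0, 0],
    [-1, 0, 0],
    [-0.9, 0, 0],
    [0, 0.8, 0],
    [0, 0.9, 0],
    [0, 0.6, 0],
    [0, 0, 0],
    [0, 0, 0]
  ],
  "turn": [0, 0, 0, 0, 0, 0, 0, 0, 0, 0, 0, 0]
}}

```text
clock: 40.95
position: [0.4422, -0.3249, 0.5222]
eef_rot: [-3.141, -0.007, -0.0]
ft_force: [-0.1, -0.0, 1.0]
width: 0.0868
gripper_force: 0.0
```

```bash
python3 - <<'E'
from h import *
go([.437,-.3865,.2],.007)
b=camera("scene");t=camera("top");a=camera("wrist");np.savez("scene13.npz",**b);np.savez("top13.npz",**t);np.savez("wrist13.npz",**a)
for x,y in((.636,-.232),):
    for z in(.22,.2,.17,.14,.12):
        u=proj(b,[x,y,z]);r,c=int(round(u[1])),int(round(u[0]));print(z,(c,r),b["image"][r,c-6:c+7].max(1).tolist())
for n,c in(("s",b),("t",t),("w",a)):
    for st,ce,m in blobs(c,(3,150,40),(16,255,255),200):
        print(n,st,np.round(ce,1))
for st,ce,m in blobs(b,(22,170,50),(32,255,255),15):print(" yellow",st)
for st,ce,m in blobs(b,(105,120,60),(125,255,255),15):print(" blue",st)
E
```

```text
grasp [ 0.4422 -0.3249  0.3582] yaw 0.0047 z-axis [ 0.  0. -1.] t 40.95 w 0.0868 F [-0.1 -0.   1. ] gf 0.0
turn units -0.02 j6 1.91
travel units (after turn) [-0.14  1.54  3.95]
0.22 (275, 254) [77, 66, 16, 12, 15, 15, 5, 2, 34, 78, 82, 79, 77]
0.2 (275, 260) [58, 8, 13, 15, 14, 10, 5, 40, 82, 79, 78, 84, 96]
0.17 (274, 269) [18, 13, 14, 11, 11, 8, 36, 77, 77, 75, 74, 71, 88]
0.14 (273, 278) [8, 14, 14, 12, 8, 31, 58, 63, 62, 89, 141, 126, 81]
0.12 (273, 284) [111, 87, 61, 64, 63, 64, 64, 64, 96, 142, 137, 90, 87]
s [  79   21   86   58 2919] [118.5  48.2]
s [  78  117   46   46 1143] [ 98.7 138.4]
s [253 135  48  39 986] [275.  154.2]
s [461 186  51  24 559] [487.  196.8]
s [  0 196  15  43 322] [  4.6 221.3]
s [ 162  281   27   49 1029] [175.1 304.7]
t [374 207  25  12 238] [385.9 212.1]
w [ 283  136   50   55 2028] [306.8 163. ]
 yellow [290 169  16  23 282]
 yellow [342 169   6   8  39]
 yellow [339 189   6   8  22]
 blue [111 152  22  25 212]
 blue [327 180   8  15  73]
```

The turner hangs on peg 0, and brush and skimmer are still in place. Taking the bottle now; it hasn't moved.

Call:
{"method": "jog_arm", "body": {
  "travel": [
    [-0.05, 0.7, 0],
    [-0.06, 0.7, 0],
    [0, 0.15, 0],
    [0, 0, 0.7],
    [0, 0, 1],
    [0, 0, 1],
    [0, 0, 1],
    [0, 0, 1],
    [0, 0, 0.8],
    [0, 0, 0.7],
    [0, 0, 0.4],
    [0, 0, 0]
  ],
  "turn": [0, 0, 0, 0, 0, 0, 0, 0, 0, 0, 0, 0]
}}

```text
clock: 42.3
position: [0.438, -0.3854, 0.2557]
eef_rot: [-3.139, -0.01, 0.007]
ft_force: [-0.3, 0.7, 0.6]
width: 0.0869
gripper_force: 0.0
```

Call:
{"method": "jog_arm", "body": {
  "travel": [
    [0, 0, 0],
    [0, 0, 0],
    [0, 0, 0],
    [0, 0, 0],
    [0, 0, 0],
    [0, 0, 0],
    [0, 0, 0],
    [0, 0, 0]
  ],
  "turn": [0, 0, 0, 0, 0, 0, 0, 0],
  "fingers": 1,
  "squeeze": 15
}}

```text
clock: 43.1
position: [0.4386, -0.3868, 0.2588]
eef_rot: [3.141, 0.01, 0.002]
ft_force: [-0.2, 1.7, 5.1]
width: 0.0603
gripper_force: 15.0
```

```bash
python3 - <<'E'
from h import *
go([.438,-.387,.092],.007)
E
```

```text
grasp [ 0.4388 -0.3869  0.0948] yaw 0.0061 z-axis [ 0.001 -0.001 -1.   ] t 43.1 w 0.0603 F [-0.2  1.7  5.1] gf 15.0
turn units -0.01 j6 2.02
travel units (after turn) [-0.02  0.    0.07]
```

Call:
{"method": "jog_arm", "body": {
  "travel": [
    [0, 0, -0.3],
    [0, 0, -0.6],
    [0, 0, -0.8],
    [0, 0, -0.8],
    [0, -0.5, -0.4],
    [0, -0.9, -0.1],
    [0, -1, 0],
    [0, -1, 0],
    [0, -1, 0],
    [0, -1, 0],
    [0, -1, 0],
    [0, -1, 0]
  ],
  "turn": [0, 0, 0, 0, 0, 0, 0, 0, 0, 0, 0, 0]
}}

```text
clock: 44.3
position: [0.436, -0.0894, 0.3781]
eef_rot: [-3.141, -0.008, 0.0]
ft_force: [1.3, 0.1, -1.7]
width: 0.0604
gripper_force: 15.0
```

Call:
{"method": "jog_arm", "body": {
  "travel": [
    [0, -1, 0],
    [0, -1, 0],
    [0, -1, 0],
    [0, -0.8, 0],
    [0, -0.4, 0],
    [0, 0, 0],
    [0, 0, 0],
    [0, 0, 0],
    [0, 0, 0],
    [0, 0, 0],
    [0, 0, 0],
    [0, 0, 0]
  ],
  "turn": [0, 0, 0, -0.5, -1, -1, -1, -1, -1, -1, -1, -0.7]
}}

```text
clock: 45.5
position: [0.4344, 0.077, 0.378]
eef_rot: [-2.762, -1.497, 0.001]
ft_force: [0.3, -1.2, -0.8]
width: 0.0603
gripper_force: 15.0
```

```bash
python3 - <<'E'
from h import *
t=camera("top");np.savez("top14.npz",**t);s=camera("scene");np.savez("scene14.npz",**s)
# carrier corners recheck: bright lilac-grey region minAreaRect at rim height from first top image
t0=load("top0.npz");I=t0["image"].astype(int)
T=lambda u,v:(100+(u+.5)/2.4-.5,90+(v+.5)/2.4-.5)
q=np.array([plane(t0,T(*a),.045)[:2] for a in((90,222),(234,312),(204,358),(58,267))])
print(np.round(q.mean(0),4),[np.round(np.linalg.norm(q[i]-q[i-1]),3) for i in range(4)],[round(float(np.arctan2(*(q[a]-q[b])[::-1])),3) for a,b in((0,1),(3,2),(0,3),(1,2))])
go([.382,.276,.215],1.044)
E
```

```text
[0.4218 0.3424] [np.float64(0.075), np.float64(0.236), np.float64(0.073), np.float64(0.239)] [1.044, 1.051, -0.581, -0.548]
grasp [0.4344 0.077  0.214 ] yaw 0.9893 z-axis [-0. -0. -1.] t 45.6 w 0.0603 F [ 0.5  0.2 -0.5] gf 15.0
turn units -0.46 j6 2.01
travel units (after turn) [ 3.64 -3.63 -0.03]
```

```bash
python3 - <<'E'
from h import *
w=load("wrist4.npz");s=load("scene0.npz");t=load("top0.npz")
W=lambda u,v:((u+.5)*512/440-.5,(v+.5)*512/440-.5)
S=lambda u,v:(200+(u+.5)/3.5-.5,130+(v+.5)/3.5-.5)
for a in((124,183),(104,208)):print("w",np.round(plane(w,W(*a),.045),4))
for a in((234,203),(268,238),(405,155)):print("s",np.round(plane(s,S(*a),.045),4))
# top view: lilac carrier mask -> rect at rim height
I=t["image"].astype(int);m=((I.min(2)>95)&(I[:,:,2]-I[:,:,1]>3)).astype(np.uint8);m=cv2.morphologyEx(m,cv2.MORPH_CLOSE,np.ones((7,7)))
n,l,st,ce=cv2.connectedComponentsWithStats(m)
for i in range(1,n):
    if st[i,4]>200 and 110<ce[i][0]<210 and 170<ce[i][1]<250:
        p=np.array([plane(t,q[::-1],.045)[:2]*1000 for q in np.argwhere(l==i)],np.float32);print(st[i],cv2.minAreaRect(p))
# expected corners projection of hypothesis centre
for cx,cy in((.4218,.3424),):
    ex=np.array([.866,-.5]);ey=np.array([.5,.866])
    for a,b in((1,-1),(-1,-1),(-1,1),(1,1)):
        P=np.array([cx,cy])+ex*a*.041+ey*b*.12;print(np.round(P,4),"top",np.round(proj(t,[*P,.045]),1),"scz",np.round((proj(s,[*P,.045])-[200,130])*3.5),"w4",np.round(proj(w,[*P,.045])*440/512))
E
```

```text
w [0.3808 0.2098 0.045 ]
w [0.3342 0.2493 0.045 ]
s [0.3334 0.2619 0.045 ]
s [0.3992 0.2213 0.045 ]
s [0.4494 0.4666 0.045 ]
[126 183  30  28 369] ((464.89312744140625, 413.7652282714844), (75.11002349853516, 75.79141235351562), 57.187931060791016)
[155 204  41  33 574] ((391.411865234375, 290.549072265625), (115.25489044189453, 76.5264663696289), 59.32372283935547)
[0.3973 0.218 ] top [198.  218.7] scz [264. 238.] w4 [118. 174.]
[0.3263 0.259 ] top [184.6 240.4] scz [226. 201.] w4 [ 99. 212.]
[0.4463 0.4668] top [123.5 202. ] scz [401. 153.] w4 [-44. 144.]
[0.5173 0.4258] top [136.9 180.8] scz [444. 185.] w4 [-31.  98.]
```

```bash
python3 -c "
from h import *
go([.385,.2766,.214],1.047)"
```

```text
grasp [0.4344 0.077  0.214 ] yaw 0.9893 z-axis [-0. -0. -1.] t 45.6 w 0.0603 F [ 0.5  0.2 -0.5] gf 15.0
turn units -0.48 j6 2.01
travel units (after turn) [ 3.7  -3.56 -0.  ]
```

Call:
{"method": "jog_arm", "body": {
  "travel": [
    [0, 0, 0],
    [0.6, -0.6, 0],
    [0.7, -0.7, 0],
    [0.7, -0.7, 0],
    [0.7, -0.7, 0],
    [0.6, -0.6, 0],
    [0.4, -0.26, 0],
    [0, 0, 0.3],
    [0, 0, 0.6],
    [0, 0, 0.4],
    [0, 0, 0.1],
    [0, 0, 0]
  ],
  "turn": [-0.48, 0, 0, 0, 0, 0, 0, 0, 0, 0, 0, 0]
}}

```text
clock: 46.8
position: [0.3856, 0.2764, 0.3216]
eef_rot: [2.721, 1.569, -0.002]
ft_force: [-0.2, -0.2, -0.3]
width: 0.0602
gripper_force: 15.0
```

```bash
python3 - <<'E'
from h import *
go([.385,.2766,.101],1.047)
s=camera("scene");np.savez("scene15.npz",**s)
b=[x for x in blobs(s,(3,190,60),(12,255,255),60) if 200<x[1][0]<340 and x[1][1]>150];print([(x[0],np.round(x[1],1)) for x in b])
st=manip.state();g=st["position"]-np.array([0,0,.164])
for z in(-.095,0.025):
  print([np.round(proj(s,g+np.array([.03*.853*k,.03*.522*k,z]))) for k in(-1,0,1)])
E
```

```text
grasp [0.3855 0.2762 0.1576] yaw 1.0463 z-axis [-0.001 -0.001 -1.   ] t 46.8 w 0.0602 F [-0.2 -0.2 -0.3] gf 15.0
turn units -0.01 j6 1.65
travel units (after turn) [ 0.01 -0.02  1.42]
[(array([273, 156,  15,  34, 282], dtype=int32), array([279. , 174.5]))]
[array([273., 186.]), array([280., 186.]), array([288., 186.])]
[array([274., 158.]), array([282., 158.]), array([290., 159.])]
```

Call:
{"method": "jog_arm", "body": {
  "travel": [
    [0, 0, 0.2],
    [0, 0, 0.15],
    [0, 0, 0.15],
    [0, 0, 0.1],
    [0, 0, 0.1],
    [0, 0, 0],
    [0, 0, 0]
  ],
  "turn": [0, 0, 0, 0, 0, 0, 0]
}}

```text
clock: 47.55
position: [0.3854, 0.2767, 0.294]
eef_rot: [2.72, 1.571, 0.0]
ft_force: [-0.4, 0.1, -0.8]
width: 0.0604
gripper_force: 15.0
```

Foot is inside the place with no contact. Continuing down.

Call:
{"method": "jog_arm", "body": {
  "travel": [
    [0, 0, 0.2],
    [0, 0, 0.2],
    [0, 0, 0.15],
    [0, 0, 0.1],
    [0, 0, 0.05],
    [0, 0, 0],
    [0, 0, 0.05],
    [0, 0, 0],
    [0, 0, 0]
  ],
  "turn": [0, 0, 0, 0, 0, 0, 0, 0, 0]
}}

```text
clock: 48.45
position: [0.3853, 0.2766, 0.2641]
eef_rot: [-2.72, -1.571, -0.0]
ft_force: [-0.3, -0.2, -1.1]
width: 0.0601
gripper_force: 15.0
```

Call:
{"method": "jog_arm", "body": {
  "travel": [
    [0, 0, 0.03],
    [0, 0, 0.02],
    [0, 0, 0],
    [0, 0, 0]
  ],
  "turn": [0, 0, 0, 0]
}}

```text
clock: 48.85
position: [0.3854, 0.2768, 0.2628]
eef_rot: [-2.72, -1.572, -0.002]
ft_force: [-1.6, -0.3, 6.3]
width: 0.0605
gripper_force: 15.0
```

Call:
{"method": "jog_arm", "body": {
  "travel": [
    [0, 0, 0],
    [0, 0, 0],
    [0, 0, 0],
    [0, 0, 0],
    [0, 0, 0],
    [0, 0, 0],
    [0, 0, 0],
    [0, 0, -0.2],
    [0, 0, -0.5],
    [0, 0, -0.8],
    [0, 0, -1],
    [0, 0, -1]
  ],
  "turn": [0, 0, 0, 0, 0, 0, 0, 0, 0, 0, 0, 0],
  "fingers": -1
}}

```text
clock: 50.05
position: [0.3851, 0.2763, 0.4039]
eef_rot: [2.72, 1.571, 0.0]
ft_force: [0.2, 0.5, -0.8]
width: 0.087
gripper_force: 0.0
```

Call:
{"method": "jog_arm", "body": {
  "travel": [
    [0, 0, -1],
    [-0.8, 0, -0.5],
    [-1, 0, 0],
    [-1, 0, 0],
    [-1, 0, 0],
    [-1, 0, 0],
    [-0.5, 0, 0],
    [0, 0, 0],
    [0, 0, 0]
  ],
  "turn": [0, 0, 0, 0, 0, 0, 0, 0, 0]
}}

```text
clock: 50.95
position: [0.2792, 0.0927, 0.4627]
eef_rot: [-2.72, -1.57, -0.004]
ft_force: [0.2, 0.2, -0.3]
width: 0.0872
gripper_force: 0.0
```

```bash
python3 - <<'E'
from h import *
go()
s=camera("scene");t=camera("top");np.savez("sceneF.npz",**s);np.savez("topF.npz",**t)
for n,c in(("s",s),("t",t)):
    print(n,"orange",[(x[0].tolist(),np.round(x[1],1)) for x in blobs(c,(3,190,60),(12,255,255),40) if (200<x[1][0]<340 and x[1][1]>150) or n=="t"],
      "pred bottle foot/rim",[np.round(proj(c,[.385,.2766,z])) for z in(.004,.124)])
for st,ce,m in blobs(s,(22,170,50),(32,255,255),15):print(" yellow",st)
for st,ce,m in blobs(s,(105,120,60),(125,255,255),15):print(" blue",st)
for z in(.22,.17,.12):
    u=proj(s,[.636,-.232,z]);r,c=int(round(u[1])),int(round(u[0]));print((c,r),s["image"][r,c-6:c+7].max(1).tolist())
d=np.abs(s["image"].astype(int)-load("scene0.npz")["image"]).max(2)>40
u=proj(s,[.69,-.025,.02]).astype(int);print("bowl diff",d[u[1]-15:u[1]+15,u[0]-5:u[0]+18].sum())
E
```

```text
grasp [0.2795 0.093  0.2987] yaw 1.0471 z-axis [ 0.002  0.002 -1.   ] t 50.95 w 0.0872 F [ 0.2  0.2 -0.3] gf 0.0
s orange [([273, 169, 16, 28, 254], array([279.7, 181.9]))] pred bottle foot/rim [array([279., 199.]), array([281., 172.])]
t orange [] pred bottle foot/rim [array([182., 223.]), array([175., 220.])]
 yellow [342 169   6   8  39]
 yellow [290 170  16  22 279]
 yellow [339 189   6   8  23]
 blue [111 153  24  24 303]
 blue [327 180   8  15  74]
(275, 254) [73, 75, 69, 17, 11, 16, 16, 13, 6, 10, 42, 79, 74]
(274, 269) [76, 76, 71, 17, 12, 14, 15, 8, 7, 28, 61, 71, 84]
(273, 284) [69, 71, 71, 66, 82, 81, 58, 60, 67, 65, 64, 68, 86]
bowl diff 0
```

```bash
python3 -c "
from bench import manip
print(manip.job_done())"
```

```text
the job is handed in; nothing more can be done
None
```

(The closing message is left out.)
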